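Empty the art cafe's returns chute and sort what comes out

TASK

Pick up the catching tray, hold it under the mouth of the returns chute and push its rim against the gate's paddle, so that everything in the chute slides into the tray; draw it back so that the gate shuts, and, with all the pieces in it, set the tray down on its cork mat and let go. Then sort the pieces out of the tray: the square-cornered wooden printing blocks into the square wooden box and the round paint pots into the round steel pan, leaving the tray empty on its mat. Do not disturb the mug, the paint bottle or the plant.

Things in the scene. Friction and masses are not known exactly. Their poses are not given: they have to be found in the camera images.
- chute: returns chute, fixed: a polished, slippery steel slide (friction 0.3), 154 mm wide inside, 44 mm walls, sloping 27 degrees, on a wooden pedestal. Origin on the counter straight below the mouth; x points uphill into the chute, so pieces come out towards -x; z up. It runs back to local x = 170 mm (320 mm high). Below it is free space to local x = 55 mm, where the pedestal's foot starts
- mouth (a point): middle of the mouth's lip (lower end of the slide), 190 mm above the counter; axes as the chute's
- gate (a joint): sprung gate on a level pin 4 mm in front of and 8 mm below the lip, rad: 0 shut, 1.3 open. A 48 mm plate stands up from the pin and holds the pieces; a dark paddle slants down from it. Pushing the paddle to the chute's +x (3 to 5 N) folds the plate forwards and down into a ramp ending 45 mm in front of and 28 mm below the lip. Pieces slide freely only beyond about 1.2 rad. Let go, it springs shut
- paddle (a point): middle of the paddle's lower edge (the paddle is 80 mm wide and 80 mm long, hanging from the pin forwards and down at 45 degrees when shut); it turns with the gate. A rim held 48 mm below the lip meets the paddle about 45 mm in front of the lip and, pushed on to 25 mm behind the lip, has opened the gate to 1.2 rad or more
- tray: loose aluminium catching tray, 0.2 kg, 206 x 200 mm at the rim (local x by y), walls 40 mm high. Floor 4 mm thick, its flat part 160 x 192 mm; the two x walls flare outwards 30 degrees from vertical, the y walls are upright. Origin at the centre of its underside, z up. At the start it stands on the mat, its local x roughly along the mat's, towards the chute; the grip tab is at its -x end
- tab (a point): middle of the top edge of the tray's upright wooden grip tab, 14 mm thick (tray x), 70 mm wide (tray y), standing 34 mm above the rim on a short ledge just outside it, at tray x = -120 mm; its top is 74 mm above the tray's underside
- mat: thin cork mat fixed to the counter, 280 x 270 x 3 mm (local x by y), origin at the centre of its underside: the tray's place
- crate: square wooden box fixed to the counter, 160 x 160 mm outside, 60 mm high, walls and floor 8 mm; for the printing blocks. Origin at the centre of its underside, z up
- bucket: round steel pan with two small side handles, fixed to the counter, 160 mm in diameter, 60 mm high, walls 4 mm, floor about 5 mm; for the paint pots. Origin at the centre of its underside, z up
- block1: a wooden printing block, 60 x 40 x 36 mm plain smooth bare wood with square corners, about 40 g; origin at its centre, its x axis along the 60 mm, y along the 40 mm, z along the 36 mm. Starts in the chute; may be absent (None)
- pot1: a closed round paint pot, a plain cylinder 36 mm in diameter and 60 mm long, white with a grey cap end, about 40 g; origin at its centre, its x axis along the cylinder. Starts lying lengthwise in the chute, can roll; may be absent (None)
- block2: a wooden printing block, 60 x 40 x 36 mm plain smooth bare wood with square corners, about 40 g; origin at its centre, its x axis along the 60 mm, y along the 40 mm, z along the 36 mm. Starts in the chute; may be absent (None)
- pot2: a closed round paint pot, a plain cylinder 36 mm in diameter and 60 mm long, white with a grey cap end, about 40 g; origin at its centre, its x axis along the cylinder. Starts lying lengthwise in the chute, can roll; may be absent (None)
- block3: a wooden printing block, 60 x 40 x 36 mm plain smooth bare wood with square corners, about 40 g; origin at its centre, its x axis along the 60 mm, y along the 40 mm, z along the 36 mm. Starts in the chute; may be absent (None)
- pot3: a closed round paint pot, a plain cylinder 36 mm in diameter and 60 mm long, white with a grey cap end, about 40 g; origin at its centre, its x axis along the cylinder. Starts lying lengthwise in the chute, can roll; may be absent (None)
- mug: bystander: white ceramic mug, 85 mm high; origin under its centre
- paint_bottle: bystander: white paint bottle, 64 mm in diameter, 170 mm high; origin under its centre
- plant: bystander: small flowering plant in a white pot, 130 mm high; origin under its centre

How it is judged:
On the way, in this order (a step that is already met when the one before it is completed fails the run):
1. the tray, held off the counter, pushes the paddle so that the gate opens (over 0.7 rad) (value of joint gate above 0.7 rad and contact force between tray and chute above 0.2 N and height (world z) of tray above 0.04 m), for 0.1 s.
2. every piece lies in the tray, which is held off the counter, and the gate is shut again (x of block1 in the frame of tray between -0.103 and 0.103 m and y of block1 in the frame of tray between -0.096 and 0.096 m and z of block1 in the frame of tray between 0 and 0.085 m and x of pot1 in the frame of tray between -0.103 and 0.103 m and y of pot1 in the frame of tray between -0.096 and 0.096 m and z of pot1 in the frame of tray between 0 and 0.085 m and x of block2 in the frame of tray between -0.103 and 0.103 m and y of block2 in the frame of tray between -0.096 and 0.096 m and z of block2 in the frame of tray between 0 and 0.085 m and x of pot2 in the frame of tray between -0.103 and 0.103 m and y of pot2 in the frame of tray between -0.096 and 0.096 m and z of pot2 in the frame of tray between 0 and 0.085 m and x of block3 in the frame of tray between -0.103 and 0.103 m and y of block3 in the frame of tray between -0.096 and 0.096 m and z of block3 in the frame of tray between 0 and 0.085 m and x of pot3 in the frame of tray between -0.103 and 0.103 m and y of pot3 in the frame of tray between -0.096 and 0.096 m and z of pot3 in the frame of tray between 0 and 0.085 m and height (world z) of tray above 0.03 m and value of joint gate below 0.15 rad), for 0.2 s.
3. the tray, with every piece in it, stands on the mat (centre within 50 mm of the mat's), let go (x of block1 in the frame of tray between -0.103 and 0.103 m and y of block1 in the frame of tray between -0.096 and 0.096 m and z of block1 in the frame of tray between 0 and 0.085 m and x of pot1 in the frame of tray between -0.103 and 0.103 m and y of pot1 in the frame of tray between -0.096 and 0.096 m and z of pot1 in the frame of tray between 0 and 0.085 m and x of block2 in the frame of tray between -0.103 and 0.103 m and y of block2 in the frame of tray between -0.096 and 0.096 m and z of block2 in the frame of tray between 0 and 0.085 m and x of pot2 in the frame of tray between -0.103 and 0.103 m and y of pot2 in the frame of tray between -0.096 and 0.096 m and z of pot2 in the frame of tray between 0 and 0.085 m and x of block3 in the frame of tray between -0.103 and 0.103 m and y of block3 in the frame of tray between -0.096 and 0.096 m and z of block3 in the frame of tray between 0 and 0.085 m and x of pot3 in the frame of tray between -0.103 and 0.103 m and y of pot3 in the frame of tray between -0.096 and 0.096 m and z of pot3 in the frame of tray between 0 and 0.085 m and horizontal distance between tray and mat below 0.05 m and height (world z) of tray below 0.012 m and angle between tray's own z axis and vertical below 0.08 rad and contact force between the fingers and tray below 0.05 N), for 0.3 s.
At the end, for the whole second after the job is handed in: Every printing block lies in the square box and every paint pot in the round pan (centres inside the walls, lower than 85 mm), at rest; the tray stands flat on the mat, its centre within 50 mm of the mat's centre; the gate is shut (horizontal distance between tray and mat below 0.05 m and height (world z) of tray below 0.012 m and angle between tray's own z axis and vertical below 0.08 rad and x of block1 in the frame of crate between -0.072 and 0.072 m and y of block1 in the frame of crate between -0.072 and 0.072 m and height (world z) of each of block1, pot1, block2, pot2, block3, pot3 below 0.085 m and linear speed of each of block1, pot1, block2, pot2, block3, pot3, tray below 0.05 m/s and horizontal distance between each of pot1, pot2, pot3 and bucket below 0.076 m and x of block2 in the frame of crate between -0.072 and 0.072 m and y of block2 in the frame of crate between -0.072 and 0.072 m and x of block3 in the frame of crate between -0.072 and 0.072 m and y of block3 in the frame of crate between -0.072 and 0.072 m and value of joint gate below 0.15 rad); the robot touches nothing.
It fails at once if the mug is shifted by more than 30 mm or tipped (distance of mug from where it was at the start of the episode above 0.03 m or angle between mug's own z axis and vertical above 0.5 rad).
It fails at once if the paint bottle is shifted by more than 30 mm or tipped (distance of paint_bottle from where it was at the start of the episode above 0.03 m or angle between paint_bottle's own z axis and vertical above 0.5 rad).
It fails at once if the plant is shifted by more than 30 mm or tipped (distance of plant from where it was at the start of the episode above 0.03 m or angle between plant's own z axis and vertical above 0.5 rad).
Of pot2, block3, pot3 only 1 to 2 are there at a start; the rules pass over those that are not, and their reading is None.
At some moment in a run one of block1, pot1, block2, pot2, block3, pot3 may be knocked a few centimetres aside while the robot is not near it.
It also fails if it takes over 210 s, if anything falls off the work surface, if the arm or the gripper's body presses on something with over 40 N, if the wrist force passes 120 N, or if a joint passes its speed limit or range.

ROBOT

A 7-joint arm with a two-finger parallel gripper is mounted at the origin on the work surface. World frame = base frame: x ahead of the robot, y to its left, z up, the work surface at z = 0. Lengths are in m, angles in rad, forces in N, time in s.
With the tool pointing down it reaches from about 0.4 to 0.85 m from the base axis. Payload 10.4 kg.
Tool frame: the origin (TCP) lies at the very end of the fingers, on their centre line; the grasp point (between the pads) lies 19 mm behind it; z points along the fingers, y is the line along which they close (so a half turn about z gives the same grasp; the last joint's range is limited). The gripper opens to 85 mm and grips with 20 to 120 N. Pads are 22 mm wide; open, the fingers measure 114 mm over their backs; the gripper's body (76 mm by 85 mm) begins 54 mm behind the grasp point. The pads swing forward as they close: fully open they stand 13 mm farther back than shut.
Start: joints at [1.147, 0.332, -0.065, 1.46, 0.022, 1.35, -0.088], TCP at [0.244, -0.575, 0.231] pointing down, gripper open.
Joint ranges: [-2.6, 2.6], [-0.5, 2.12], [-1.47, 1.34], [0.16, 2.42], [-1.27, 4.41], [0.06, 2.06], [-2.6, 2.6]. Speed limits (rad/s): [2.22, 2.22, 2.79, 2.79, 3.14, 3.14, 3.14].

INTERFACE

Orientations are given as a unit quaternion [x, y, z, w].
In Python, from workcell import * gives the robot as it stands. The module is installed in compiled form; this text tells all that it offers.
- The arm moves only by the tool carry_out, never from a script. Its argument "motion" is a list of rows, each an object with "xyz": the shift along the tool's x, y, z in m, a list of three; "angular": the turn, a rotation vector about the tool's x, y, z in degrees, a list of three. A call has 1 to 12 rows; each row is the pose to reach, as a shift and turn from the pose commanded when the call began, along the tool's axes at that moment; what a row does not reach only later rows make up. A row lasts 1/10 s, in which the tool goes at most 50 mm and 8.59 degrees, less where a joint would pass 70% of its speed; a pose out of reach is approached as far as the arm can. A call with a gripper value outside its range is refused whole. "hand" is the opening, from 0 (shut) to 1 (fully open), set as the call begins (left out, the last holds). The fingers move at their own pace and stop on an object; "grip_force" is the grip in N (left out, the last holds). Time passes only in rows, so rows that repeat a pose let the fingers close. It gives the time, the measured TCP pose, the force, the opening and the grip force at its end, in the units of the state.
- get_obs(): the state, without advancing time (a new reading comes with each control period).
- camera(name): name is "side" or "top"; returns a dict with "img" (480x640x3 uint8, red, green, blue), "fx", "fy", "cx", "cy" (pixels), "k1" (the pictures are not rectified: a ray, as slopes to the right and down, at radius r is drawn at 1 + k1 r^2 times it, then the intrinsics apply), "extrinsics" (4x4, takes a point from camera to world coordinates). Camera axes: x right, y up, looking along -z (the intrinsics and any distortion apply to the point x, -y, -z); pixel columns grow to the right and rows downward; lengths in m; the calibration is good to about 2 mm. A picture is of the moment at which its call begins. There is no depth.
- hand_in(): hands the job in; it is judged then, once.
The state is a dict: "clock": time; "joint_pos": joint angles; "joint_velocities": joint speeds; "tau": joint torques, N m; "position": TCP position; "ee_rot": TCP orientation; "ft_force": force on the tool from outside, world axes, zero at the start; "torque": the same for the moment, N m; "grip_width": opening from 0.0 (shut) to 1.0 (fully open); "grasp_force": force on a finger pad.
Only numpy, scipy, OpenCV 4.12 (cv2) and the standard library are available. Lean on these libraries where they do the work, as an engineer would, in place of code of your own. Each camera call takes 0.05 s, during which the arm holds its last target. There are 200 camera calls.

## Working session

There is one attempt and no reset: what is moved stays moved. The work goes in short steps, Python scripts to look and compute and a tool call to move; the robot and the scene stay as the last step left them, time stands still between calls to the robot, and variables do not carry over. Pictures are saved under pics/ and viewed, at most 14 in all, crops included, and the job is handed in when it is done.

Besides the shell and the picture viewer there is one more tool, called after "Call:" by a JSON object that holds its "name" and its "arguments", one argument or row to a line. carry_out: Moves the arm, as the interface text tells. Its arguments: {"type":"object","properties":{"motion":{"type":"array"},"hand":{"type":"number"},"grip_force":{"type":"number"}},"required":["motion"]}

```bash
mkdir -p pics; cat > h.py <<'E'
from workcell import *
import numpy as np, cv2
from scipy.spatial.transform import Rotation as R
def snap(n,fn=None):
    c=camera(n)
    if fn: cv2.imwrite('pics/'+fn,c['img'][:,:,::-1])
    return c
def ray(c,u,v):
    K=np.array([[c['fx'],0,c['cx']],[0,c['fy'],c['cy']],[0,0,1.]])
    xd=np.array([(u-c['cx'])/c['fx'],(v-c['cy'])/c['fy']]);x=xd.copy()
    for _ in range(30): x=xd/(1+c['k1']*(x@x))
    E=np.array(c['extrinsics']);d=E[:3,:3]@np.array([x[0],-x[1],-1.]);return E[:3,3],d
def onz(c,u,v,z):
    o,d=ray(c,u,v);return o+d*(z-o[2])/d[2]
def proj(c,p):
    E=np.array(c['extrinsics']);q=E[:3,:3].T@(np.array(p)-E[:3,3]);x=np.array([q[0],-q[1]])/-q[2]
    x=x*(1+c['k1']*(x@x));return x*[c['fx'],c['fy']]+[c['cx'],c['cy']]
def tri(c1,p1,c2,p2):
    o1,d1=ray(c1,*p1);o2,d2=ray(c2,*p2)
    s=np.linalg.lstsq(np.c_[d1,-d2],o2-o1,rcond=None)[0]
    a,b=o1+d1*s[0],o2+d2*s[1];return (a+b)/2,np.linalg.norm(a-b)
def totool(p):
    o=get_obs();return R.from_quat(o['ee_rot']).inv().apply(np.array(p)-o['position'])
E
python3 - <<'E'
from h import *
np.set_printoptions(precision=3,suppress=True)
for n in('top','side'):
    c=snap(n,n+'0.png');print(n,{k:c[k] for k in('fx','fy','cx','cy','k1')});print(np.array(c['extrinsics']))
o=get_obs();print(o);print(R.from_quat(o['ee_rot']).as_matrix())
E
```

```text
top {'fx': 519.3664472292121, 'fy': 519.3664472292121, 'cx': 315.608096327633, 'cy': 231.23881291960572, 'k1': -0.021518587347543573}
[[-0.012  0.998 -0.064  0.52 ]
 [-1.    -0.011  0.018  0.045]
 [ 0.017  0.064  0.998  1.445]
 [ 0.     0.     0.     1.   ]]
side {'fx': 537.9035078660172, 'fy': 537.9035078660172, 'cx': 318.99196965210666, 'cy': 234.00240436538837, 'k1': 0.017082052202138057}
[[-0.943  0.23  -0.24   0.33 ]
 [-0.332 -0.635  0.697  0.83 ]
 [ 0.008  0.737  0.675  0.932]
 [ 0.     0.     0.     1.   ]]
{'clock': 0.1, 'joint_pos': array([ 1.147,  0.333, -0.065,  1.461,  0.022,  1.35 , -0.088]), 'joint_velocities': array([ 0.001, -0.001, -0.   , -0.002, -0.001, -0.   ,  0.   ]), 'tau': array([  0.003, -62.675,   0.05 , -39.243,   0.016,   0.007,   0.   ]), 'position': array([ 0.244, -0.575,  0.231]), 'ee_rot': array([ 0.98 ,  0.199, -0.   , -0.001]), 'ft_force': array([-0.132, -0.271,  0.425]), 'torque': array([ 0.005, -0.06 , -0.043]), 'grasp_force': 0.0, 'grip_width': 0.9981167696292172}
[[ 0.921  0.39  -0.001]
 [ 0.39  -0.921  0.001]
 [-0.    -0.001 -1.   ]]
```

View pics/top0.png

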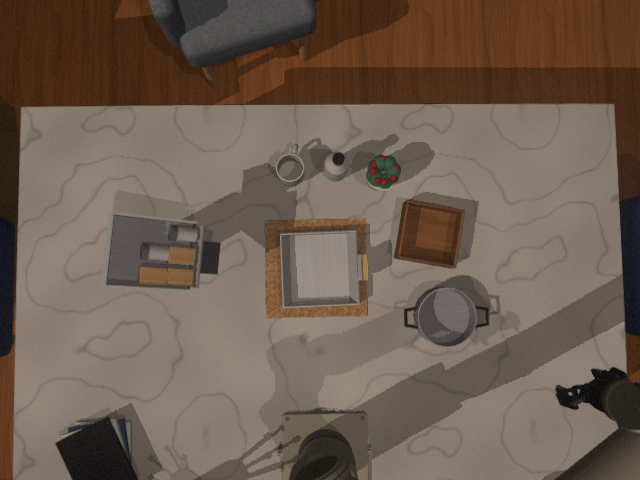

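View pics/side0.png

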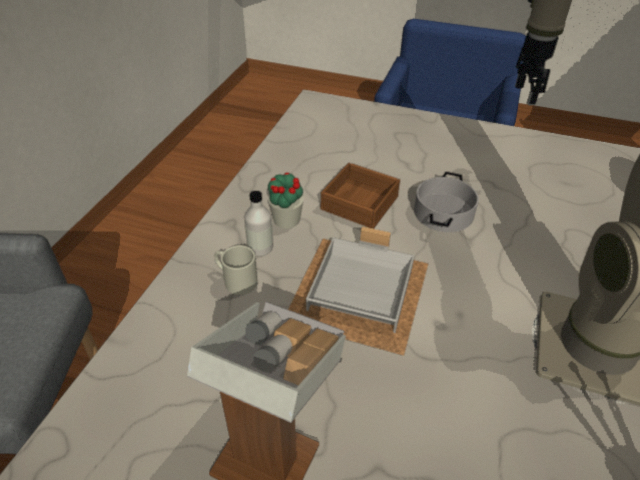

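The top view shows the chute at left (107–205, 213–290) with its mouth facing right, holding 2 pots and 3 blocks. The paddle is at (210,258), the tray at (320,269), its tab at (365,268), the crate at (431,234) and the pan at (447,317). The bystanders are at y≈165.

```bash
python3 - <<'E'
import cv2
a=cv2.imread('pics/top0.png')[195:335,95:255];b=cv2.imread('pics/top0.png')[205:330,255:385]
cv2.imwrite('pics/c1.png',cv2.resize(a,None,fx=4,fy=4,interpolation=cv2.INTER_CUBIC))
cv2.imwrite('pics/c2.png',cv2.resize(b,None,fx=4,fy=4,interpolation=cv2.INTER_CUBIC))
E
```

```text
(no output)
```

View pics/c1.png

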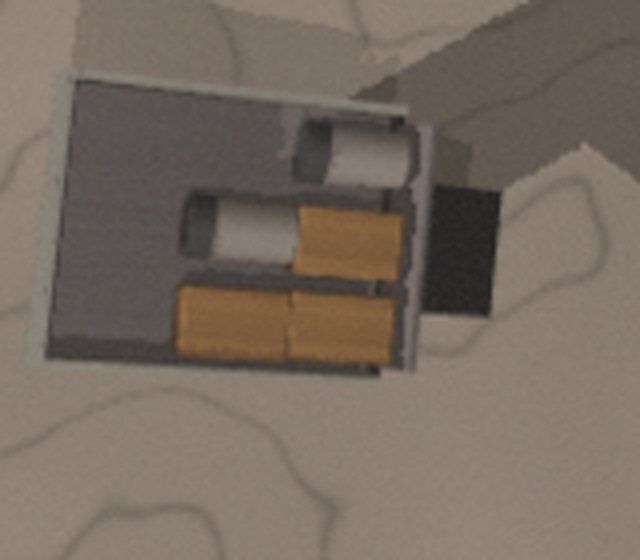

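View pics/c2.png

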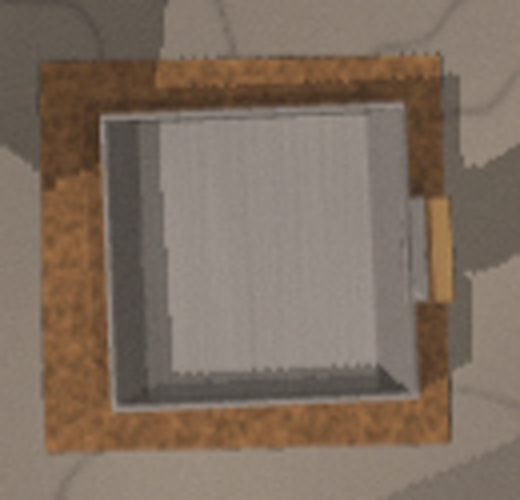

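The close-ups give the paddle's lower edge at crop (500,190)–(490,316). The tray rim corners are at (101,115), (404,102), (418,397) and (114,409), and the tab top at (440,250).

```bash
python3 - <<'E'
from h import *
np.set_printoptions(precision=4,suppress=True)
c=snap('top');s=snap('side')
def L(name,pts,z,off=(0,0),k=1):
    P=np.array([onz(c,off[0]+u/k,off[1]+v/k,z)[:2] for u,v in pts]);print(name,P.tolist() if 0 else P.round(4).tolist(),'mean',P.mean(0));return P
A=(95-.4,195-.4);B=(255-.4,205-.4)
L('paddle edge',[(500,190),(490,316)],.125,A,4)
L('gate top',[(433,125),(415,370)],.230,A,4)
L('wall left',[(72,72),(407,106)],.32,A,4)
back=L('backwall top',[(66,72),(40,358)],.32,A,4)
L('rim',[(101,115),(404,102),(418,397),(114,409)],.043,B,4)
L('tab',[(430,198),(452,198),(452,302),(428,302)],.077,B,4)
L('mat',[(40,60),(441,55),(451,444),(46,452)],.003,B,4)
L('crate',[(409,200),(465,208),(456,269),(395,261)],.06)
L('bucket',[(447,317)],.06)
L('mug',[(290,168)],.08);L('bottle',[(337,160)],.16);L('plant',[(383,172)],.1)
print(proj(c,[0,0,0]),proj(c,[.5,0,0]))
E
```

```text
paddle edge [[0.5787, 0.2654], [0.4991, 0.2717]] mean [0.5389 0.2686]
gate top [[0.6124, 0.287], [0.4699, 0.2972]] mean [0.5412 0.2921]
wall left [[0.6364, 0.4647], [0.616, 0.2832]] mean [0.6262 0.3739]
backwall top [[0.6365, 0.468], [0.4822, 0.4799]] mean [0.5593 0.4739]
rim [[0.6043, 0.1167], [0.6109, -0.0884], [0.4123, -0.0946], [0.4069, 0.1094]] mean [0.5086 0.0108]
tab [[0.5451, -0.1013], [0.5449, -0.1159], [0.4766, -0.1146], [0.4768, -0.0988]] mean [ 0.5109 -0.1077]
mat [[0.6454, 0.1608], [0.6461, -0.1187], [0.3766, -0.1209], [0.3749, 0.1582]] mean [0.5108 0.0199]
crate [[0.6895, -0.2323], [0.6665, -0.3836], [0.5026, -0.3544], [0.526, -0.1909]] mean [ 0.5961 -0.2903]
bucket [[0.3755, -0.3268]] mean [ 0.3755 -0.3268]
mug [[0.7754, 0.0866]] mean [0.7754 0.0866]
bottle [[0.7797, -0.0336]] mean [ 0.7797 -0.0336]
plant [[0.7591, -0.1575]] mean [ 0.7591 -0.1575]
[325.2616 455.168 ] [322.9917 271.3228]
```

Call:
{"name": "carry_out", "arguments": {
  "motion": [
    {"xyz": [0.428, -0.326, 0.1], "angular": [0, 0, 21.4]},
    {"xyz": [0.428, -0.326, 0.1], "angular": [0, 0, 21.4]},
    {"xyz": [0.428, -0.326, 0.1], "angular": [0, 0, 21.4]},
    {"xyz": [0.428, -0.326, 0.1], "angular": [0, 0, 21.4]},
    {"xyz": [0.428, -0.326, 0.1], "angular": [0, 0, 21.4]},
    {"xyz": [0.428, -0.326, 0.1], "angular": [0, 0, 21.4]},
    {"xyz": [0.428, -0.326, 0.1], "angular": [0, 0, 21.4]},
    {"xyz": [0.428, -0.326, 0.1], "angular": [0, 0, 21.4]},
    {"xyz": [0.428, -0.326, 0.1], "angular": [0, 0, 21.4]},
    {"xyz": [0.428, -0.326, 0.1], "angular": [0, 0, 21.4]},
    {"xyz": [0.428, -0.326, 0.1], "angular": [0, 0, 21.4]},
    {"xyz": [0.428, -0.326, 0.1], "angular": [0, 0, 21.4]}
  ],
  "hand": 0.7,
  "grip_force": 100
}}

```text
clock: 1.4
position: [0.5126, -0.101, 0.1304]
ee_rot: [1.0, 0.018, 0.0, -0.002]
ft_force: [-0.5, 0.0, -0.6]
grip_width: 0.696
grasp_force: 0.0
```

Call:
{"name": "carry_out", "arguments": {
  "motion": [
    {"xyz": [0, 0, 0], "angular": [0, 0, 0]},
    {"xyz": [0, 0, 0], "angular": [0, 0, 0]},
    {"xyz": [0, 0, 0], "angular": [0, 0, 0]}
  ]
}}

```text
clock: 1.7
position: [0.5104, -0.1099, 0.1315]
ee_rot: [1.0, 0.012, 0.0, 0.0]
ft_force: [0.6, -0.2, -0.4]
grip_width: 0.703
grasp_force: 0.0
```

```bash
python3 - <<'E'
from h import *
s=snap('side','s1.png');o=get_obs();print(o['position'],R.from_quat(o['ee_rot']).as_matrix().round(3),totool([.511,-.1075,.05]).round(4),proj(s,[.511,-.1077,.077]),proj(s,o['position']))
E
```

```text
[ 0.51041833 -0.10976569  0.13153765] [[ 1.     0.025  0.   ]
 [ 0.025 -1.    -0.001]
 [ 0.     0.001 -1.   ]] [ 0.0006 -0.0023  0.0815] [375.21656275 231.16465615] [377.56741443 213.11186156]
```

View pics/s1.png

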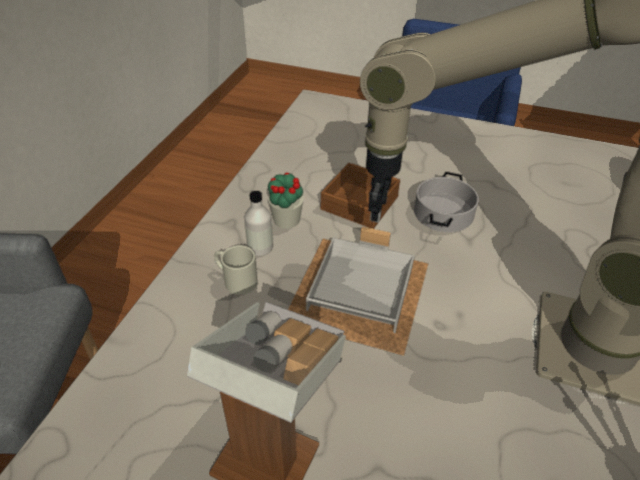

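The fingers hang just above the tab, at (376,231). That matches the predicted projection of (375,231), so I'm descending and gripping.

Call:
{"name": "carry_out", "arguments": {
  "motion": [
    {"xyz": [0, -0.002, 0.03], "angular": [0, 0, 0]},
    {"xyz": [0, -0.002, 0.055], "angular": [0, 0, 0]},
    {"xyz": [0, -0.002, 0.075], "angular": [0, 0, 0]},
    {"xyz": [0, -0.002, 0.081], "angular": [0, 0, 0]},
    {"xyz": [0, -0.002, 0.081], "angular": [0, 0, 0]},
    {"xyz": [0, -0.002, 0.081], "angular": [0, 0, 0]}
  ]
}}

```text
clock: 2.35
position: [0.5113, -0.1067, 0.0514]
ee_rot: [1.0, 0.013, 0.001, 0.0]
ft_force: [0.3, -1.2, 0.7]
grip_width: 0.7
grasp_force: 0.0
```

Call:
{"name": "carry_out", "arguments": {
  "motion": [
    {"xyz": [0, 0, 0], "angular": [0, 0, 0]},
    {"xyz": [0, 0, 0], "angular": [0, 0, 0]},
    {"xyz": [0, 0, 0], "angular": [0, 0, 0]},
    {"xyz": [0, 0, 0], "angular": [0, 0, 0]},
    {"xyz": [0, 0, 0], "angular": [0, 0, 0]},
    {"xyz": [0, 0, 0], "angular": [0, 0, 0]},
    {"xyz": [0, 0, 0], "angular": [0, 0, 0]},
    {"xyz": [0, 0, 0], "angular": [0, 0, 0]}
  ],
  "hand": 0
}}

```text
clock: 3.15
position: [0.5111, -0.1067, 0.0512]
ee_rot: [1.0, 0.014, 0.0, 0.0]
ft_force: [-2.8, -0.5, 6.5]
grip_width: 0.146
grasp_force: 97.5
```

Call:
{"name": "carry_out", "arguments": {
  "motion": [
    {"xyz": [0, 0, -0.01], "angular": [0, 0, 0]},
    {"xyz": [0, 0, -0.025], "angular": [0, 0, 0]},
    {"xyz": [0, 0, -0.04], "angular": [0, 0, 0]},
    {"xyz": [0, 0, -0.055], "angular": [0, 0, 0]},
    {"xyz": [0, 0, -0.07], "angular": [0, 0, 0]},
    {"xyz": [0, 0, -0.085], "angular": [0, 0, 0]},
    {"xyz": [0, 0, -0.095], "angular": [0, 0, 0]},
    {"xyz": [0, 0, -0.099], "angular": [0, 0, 0]},
    {"xyz": [0, 0, -0.099], "angular": [0, 0, 0]},
    {"xyz": [0, 0, -0.099], "angular": [0, 0, 0]}
  ]
}}

```text
clock: 4.15
position: [0.5104, -0.1063, 0.1489]
ee_rot: [1.0, 0.014, -0.0, -0.0]
ft_force: [0.1, -0.4, -2.7]
grip_width: 0.145
grasp_force: 97.8
```

```bash
python3 - <<'E'
from h import *
o=get_obs();print(o['position'],R.from_quat(o['ee_rot']).as_matrix().round(3),totool([.522,.025,.150]).round(4))
c=snap('top');s=snap('side')
a=cv2.resize(s['img'][200:440,180:480,::-1],None,fx=1.7,fy=1.7);b=cv2.resize(c['img'][190:330,95:385,::-1],None,fx=1.75,fy=1.75)
w=max(a.shape[1],b.shape[1]);im=np.zeros((a.shape[0],min(800,w+0),3),np.uint8)
cv2.imwrite('pics/l1.png',a)
E
```

```text
[ 0.51036655 -0.10630105  0.14885207] [[ 1.     0.027 -0.001]
 [ 0.027 -1.     0.   ]
 [-0.001 -0.    -1.   ]] [ 0.0152 -0.1309 -0.0011]
```

View pics/l1.png

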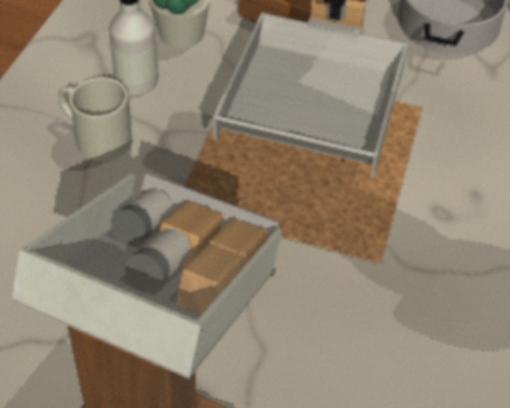

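The tray is lifted. Its front rim corners are at about (306.5,273.5) and (402,293) in the full image. I'll check whether it is level.

```bash
python3 - <<'E'
from h import *
s=snap('side');o=get_obs();M=R.from_quat(o['ee_rot']).as_matrix();p=np.array(o['position'])
for dz in(0,-.01):
  for y in(.1,-.1): print(dz,y,proj(s,p-M[:,1]*.223+M[:,0]*y+[0,0,-.008+dz]))
E
```

```text
0 0.1 [304.4725728  267.93242745]
0 -0.1 [401.30024848 291.08950198]
-0.01 0.1 [304.52013314 271.32292772]
-0.01 -0.1 [400.73343477 294.47643222]
```

Call:
{"name": "carry_out", "arguments": {
  "motion": [
    {"xyz": [0.002, -0.012, 0], "angular": [0, 0, 0.6]},
    {"xyz": [0.004, -0.03, -0.001], "angular": [0, 0, 1.5]},
    {"xyz": [0.006, -0.05, -0.001], "angular": [0, 0, 2.5]},
    {"xyz": [0.008, -0.07, -0.001], "angular": [0, 0, 3.5]},
    {"xyz": [0.01, -0.09, -0.001], "angular": [0, 0, 4.5]},
    {"xyz": [0.012, -0.11, -0.001], "angular": [0, 0, 5.3]},
    {"xyz": [0.014, -0.124, -0.001], "angular": [0, 0, 5.9]},
    {"xyz": [0.015, -0.131, -0.001], "angular": [0, 0, 5.9]},
    {"xyz": [0.015, -0.131, -0.001], "angular": [0, 0, 5.9]},
    {"xyz": [0.015, -0.131, -0.001], "angular": [0, 0, 5.9]}
  ]
}}

```text
clock: 5.3
position: [0.522, 0.0241, 0.1501]
ee_rot: [0.999, -0.038, -0.0, 0.0]
ft_force: [-0.9, -0.0, -2.3]
grip_width: 0.146
grasp_force: 97.8
```

```bash
python3 - <<'E'
from h import *
c=snap('top');o=get_obs();M=R.from_quat(o['ee_rot']).as_matrix();p=np.array(o['position']);print(p,M.round(3),totool([.530,.13,.15]).round(4))
for y in(.1,-.1): print(proj(c,p-M[:,1]*.223+M[:,0]*y+[0,0,-.008]))
cv2.imwrite('pics/t2.png',cv2.resize(c['img'][190:330,95:385,::-1],None,fx=2.75,fy=2.75,interpolation=cv2.INTER_CUBIC))
E
```

```text
[0.5220652  0.02393765 0.15011591] [[ 0.997 -0.077 -0.   ]
 [-0.077 -0.997 -0.   ]
 [-0.     0.    -1.   ]] [-2.000e-04 -1.064e-01  1.000e-04]
[229.14817728 217.76589101]
[223.09159561 297.65776342]
```

View pics/t2.png

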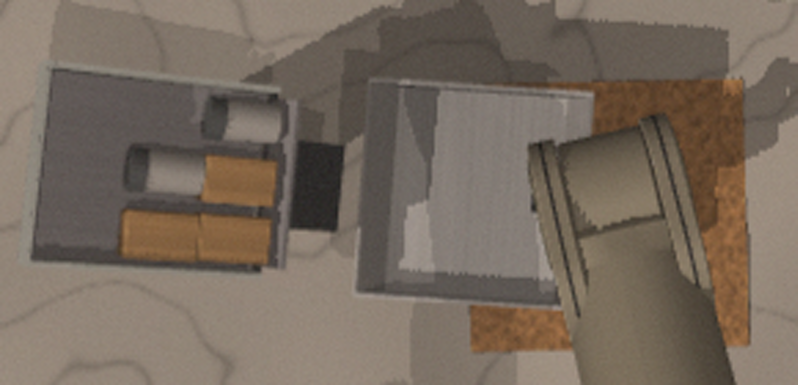

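The tray is aligned with the chute: rim corners at (229,219) and (224.5,296.5), as predicted. The front sags slightly, so I'll pitch it up 2° and push.

Call:
{"name": "carry_out", "arguments": {
  "motion": [
    {"xyz": [0, -0.01, -0.002], "angular": [1, 0, 0]},
    {"xyz": [0, -0.022, -0.002], "angular": [2, 0, 0]},
    {"xyz": [0, -0.035, -0.002], "angular": [2, 0, 0]},
    {"xyz": [0, -0.048, -0.002], "angular": [2, 0, 0]},
    {"xyz": [0, -0.06, -0.002], "angular": [2, 0, 0]},
    {"xyz": [0, -0.072, -0.002], "angular": [2, 0, 0]},
    {"xyz": [0, -0.084, -0.002], "angular": [2, 0, 0]},
    {"xyz": [0, -0.095, -0.002], "angular": [2, 0, 0]},
    {"xyz": [0, -0.104, -0.002], "angular": [2, 0, 0]},
    {"xyz": [0, -0.107, -0.002], "angular": [2, 0, 0]},
    {"xyz": [0, -0.107, -0.002], "angular": [2, 0, 0]},
    {"xyz": [0, -0.107, -0.002], "angular": [2, 0, 0]}
  ]
}}

```text
clock: 6.55
position: [0.5287, 0.1285, 0.1502]
ee_rot: [0.999, -0.039, -0.002, -0.014]
ft_force: [-0.7, -6.8, -12.1]
grip_width: 0.142
grasp_force: 105.4
```

Call:
{"name": "carry_out", "arguments": {
  "motion": [
    {"xyz": [0, 0, 0], "angular": [0, 0, 0]},
    {"xyz": [0, 0, 0], "angular": [0, 0, 0]},
    {"xyz": [0, 0, 0], "angular": [0, 0, 0]},
    {"xyz": [0, 0, 0], "angular": [0, 0, 0]},
    {"xyz": [0, 0, 0], "angular": [0, 0, 0]},
    {"xyz": [0, 0, 0], "angular": [0, 0, 0]}
  ]
}}

```text
clock: 7.15
position: [0.5286, 0.1289, 0.1501]
ee_rot: [0.999, -0.038, -0.002, -0.015]
ft_force: [-1.8, -9.1, -10.3]
grip_width: 0.147
grasp_force: 105.9
```

```bash
python3 - <<'E'
from h import *
c=snap('top');s=snap('side')
a=cv2.resize(c['img'][190:330,95:335],None,fx=2.1,fy=2.1,interpolation=cv2.INTER_CUBIC);b=cv2.resize(s['img'][210:420,180:440],None,fx=1.4,fy=1.4)[:294,:290]
a=a[:,:504];im=np.zeros((294,800,3),np.uint8);im[:,:504]=a;im[:b.shape[0],505:505+b.shape[1]]=b
cv2.imwrite('pics/t3.png',im[:,:,::-1])
E
```

```text
(no output)
```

View pics/t3.png

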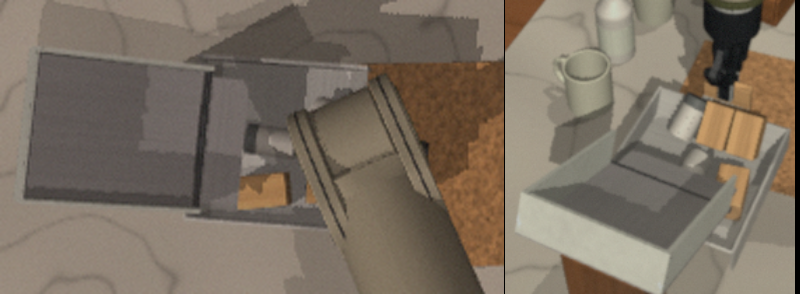

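The chute is empty, and both pots and all three blocks are in the tray. Drawing back.

Call:
{"name": "carry_out", "arguments": {
  "motion": [
    {"xyz": [0, 0.008, 0], "angular": [0, 0, 0]},
    {"xyz": [0, 0.02, -0.001], "angular": [0, 0, 0]},
    {"xyz": [0, 0.032, -0.001], "angular": [0, 0, 0]},
    {"xyz": [0, 0.044, -0.002], "angular": [0, 0, 0]},
    {"xyz": [0, 0.056, -0.002], "angular": [0, 0, 0]},
    {"xyz": [0, 0.068, -0.002], "angular": [0, 0, 0]},
    {"xyz": [0, 0.08, -0.003], "angular": [0, 0, 0]},
    {"xyz": [0, 0.092, -0.003], "angular": [0, 0, 0]},
    {"xyz": [0, 0.104, -0.004], "angular": [0, 0, 0]},
    {"xyz": [0, 0.116, -0.004], "angular": [0, 0, 0]},
    {"xyz": [0, 0.12, -0.004], "angular": [0, 0, 0]},
    {"xyz": [0, 0.12, -0.004], "angular": [0, 0, 0]}
  ]
}}

```text
clock: 8.45
position: [0.5211, 0.0113, 0.152]
ee_rot: [0.999, -0.038, 0.001, -0.017]
ft_force: [0.2, -0.6, -4.7]
grip_width: 0.142
grasp_force: 98.4
```

Call:
{"name": "carry_out", "arguments": {
  "motion": [
    {"xyz": [0, 0, 0], "angular": [0, 0, 0]},
    {"xyz": [0, 0, 0], "angular": [0, 0, 0]},
    {"xyz": [0, 0, 0], "angular": [0, 0, 0]},
    {"xyz": [0, 0, 0], "angular": [0, 0, 0]}
  ]
}}

```text
clock: 8.85
position: [0.5212, 0.0124, 0.1521]
ee_rot: [0.999, -0.038, 0.001, -0.017]
ft_force: [-0.6, -0.1, -5.3]
grip_width: 0.141
grasp_force: 98.5
```

```bash
python3 - <<'E'
from h import *
c=snap('top');s=snap('side')
o=get_obs();print(o['position'],o['ft_force'],R.from_quat(o['ee_rot']).as_matrix().round(3),totool([.514,-.098,.15]).round(4))
a=cv2.resize(c['img'][190:330,95:335],None,fx=2.1,fy=2.1,interpolation=cv2.INTER_CUBIC);b=cv2.resize(s['img'][210:420,240:450],None,fx=1.4,fy=1.4)[:294,:290]
im=np.zeros((294,800,3),np.uint8);im[:,:504]=a;im[:b.shape[0],505:505+b.shape[1]]=b
cv2.imwrite('pics/t4.png',im[:,:,::-1])
E
```

```text
[0.52113733 0.01217766 0.15210905] [ 0.71539743 -0.07916851 -3.86461386] [[ 0.997 -0.075  0.003]
 [-0.075 -0.997  0.035]
 [ 0.    -0.035 -0.999]] [ 0.0012  0.1104 -0.0017]
```

View pics/t4.png

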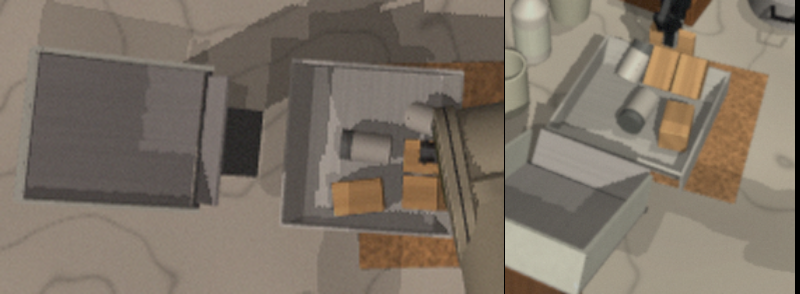

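The gate is shut and all five pieces are in the tray. Carrying it back over the mat.

Call:
{"name": "carry_out", "arguments": {
  "motion": [
    {"xyz": [0, 0.008, 0], "angular": [0, 0, -0.4]},
    {"xyz": [0, 0.02, 0], "angular": [0, 0, -0.9]},
    {"xyz": [0, 0.034, 0], "angular": [0, 0, -1.4]},
    {"xyz": [0, 0.048, -0.001], "angular": [0, 0, -1.9]},
    {"xyz": [0, 0.062, -0.001], "angular": [0, 0, -2.4]},
    {"xyz": [0, 0.076, -0.001], "angular": [-0.5, 0, -2.9]},
    {"xyz": [0, 0.09, -0.001], "angular": [-1, 0, -3.4]},
    {"xyz": [0, 0.102, -0.002], "angular": [-1, 0, -3.9]},
    {"xyz": [0.001, 0.109, -0.002], "angular": [-1, 0, -4.3]},
    {"xyz": [0.001, 0.11, -0.002], "angular": [-1, 0, -4.3]},
    {"xyz": [0.001, 0.11, -0.002], "angular": [-1, 0, -4.3]}
  ]
}}

```text
clock: 10.05
position: [0.5139, -0.0975, 0.1502]
ee_rot: [1.0, -0.0, 0.001, -0.009]
ft_force: [-0.1, -0.0, -3.3]
grip_width: 0.143
grasp_force: 98.4
```

Call:
{"name": "carry_out", "arguments": {
  "motion": [
    {"xyz": [0, 0, 0.008], "angular": [0, 0, 0]},
    {"xyz": [0, 0, 0.02], "angular": [0, 0, 0]},
    {"xyz": [0, 0, 0.032], "angular": [0, 0, 0]},
    {"xyz": [0, 0, 0.044], "angular": [0, 0, 0]},
    {"xyz": [0, 0, 0.056], "angular": [0, 0, 0]},
    {"xyz": [0, 0, 0.066], "angular": [0, 0, 0]},
    {"xyz": [0, 0, 0.076], "angular": [0, 0, 0]},
    {"xyz": [0, 0, 0.084], "angular": [0, 0, 0]},
    {"xyz": [0, 0, 0.088], "angular": [0, 0, 0]},
    {"xyz": [0, 0, 0.088], "angular": [0, 0, 0]}
  ]
}}

```text
clock: 11.05
position: [0.5138, -0.0962, 0.0618]
ee_rot: [1.0, -0.0, 0.001, -0.009]
ft_force: [-0.3, 0.5, -4.0]
grip_width: 0.142
grasp_force: 98.5
```

```bash
python3 - <<'E'
from h import *
o=get_obs();print(o['position'],o['ft_force'],o['torque'],R.from_quat(o['ee_rot']).as_matrix().round(3))
E
```

```text
[ 0.51375918 -0.09618902  0.06179242] [-0.2631035   0.52110876 -4.04737967] [-0.4288929  -0.03297473 -0.0063265 ] [[ 1.    -0.001  0.001]
 [-0.001 -1.     0.018]
 [ 0.001 -0.018 -1.   ]]
```

Now the last centimetre, slowly.

Call:
{"name": "carry_out", "arguments": {
  "motion": [
    {"xyz": [0, 0, 0.003], "angular": [0, 0, 0]},
    {"xyz": [0, 0, 0.005], "angular": [0, 0, 0]},
    {"xyz": [0, 0, 0.007], "angular": [0, 0, 0]},
    {"xyz": [0, 0, 0.009], "angular": [0, 0, 0]},
    {"xyz": [0, 0, 0.01], "angular": [0, 0, 0]},
    {"xyz": [0, 0, 0.01], "angular": [0, 0, 0]}
  ]
}}

```text
clock: 11.65
position: [0.5142, -0.0962, 0.0524]
ee_rot: [1.0, -0.0, 0.001, -0.009]
ft_force: [-0.7, -0.5, -2.7]
grip_width: 0.143
grasp_force: 98.6
```

Call:
{"name": "carry_out", "arguments": {
  "motion": [
    {"xyz": [0, 0, 0], "angular": [0, 0, 0]},
    {"xyz": [0, 0, 0], "angular": [0, 0, 0]},
    {"xyz": [0, 0, 0], "angular": [0, 0, 0]},
    {"xyz": [0, 0, 0], "angular": [0, 0, 0]},
    {"xyz": [0, 0, 0], "angular": [0, 0, 0]},
    {"xyz": [0, 0, 0], "angular": [0, 0, 0]},
    {"xyz": [0, 0, 0], "angular": [0, 0, 0]},
    {"xyz": [0, 0, 0], "angular": [0, 0, 0]}
  ],
  "hand": 0.6
}}

```text
clock: 12.45
position: [0.514, -0.0961, 0.0523]
ee_rot: [1.0, -0.0, 0.001, -0.009]
ft_force: [1.1, 0.4, -0.3]
grip_width: 0.599
grasp_force: 0.3
```

Call:
{"name": "carry_out", "arguments": {
  "motion": [
    {"xyz": [0, 0, -0.02], "angular": [0, 0, 0]},
    {"xyz": [0, 0, -0.05], "angular": [0, 0, 0]},
    {"xyz": [0, 0, -0.1], "angular": [0, 0, 0]},
    {"xyz": [0, 0, -0.15], "angular": [0, 0, 0]},
    {"xyz": [0, 0.02, -0.19], "angular": [0, 0, 0]},
    {"xyz": [0, 0.06, -0.19], "angular": [-1, 0, 0]},
    {"xyz": [0, 0.1, -0.19], "angular": [-1, 0, 0]},
    {"xyz": [0, 0.15, -0.19], "angular": [-1, 0, 0]},
    {"xyz": [0, 0.2, -0.19], "angular": [-1, 0, 0]},
    {"xyz": [0, 0.2, -0.19], "angular": [-1, 0, 0]},
    {"xyz": [0, 0.2, -0.19], "angular": [-1, 0, 0]}
  ]
}}

```text
clock: 13.55
position: [0.513, -0.3003, 0.2382]
ee_rot: [1.0, -0.001, 0.001, -0.0]
ft_force: [0.1, 1.2, -0.4]
grip_width: 0.6
grasp_force: 0.0
```

```bash
python3 - <<'E'
from h import *
o=get_obs();print(o['position'],R.from_quat(o['ee_rot']).as_matrix().round(3))
c=snap('top','t5f.png')
cv2.imwrite('pics/t5.png',cv2.resize(c['img'][205:330,255:385,::-1],None,fx=4.5,fy=4.5,interpolation=cv2.INTER_CUBIC))
E
```

```text
[ 0.5130176  -0.30034983  0.23815732] [[ 1.    -0.003  0.001]
 [-0.003 -1.     0.001]
 [ 0.001 -0.001 -1.   ]]
```

View pics/t5.png

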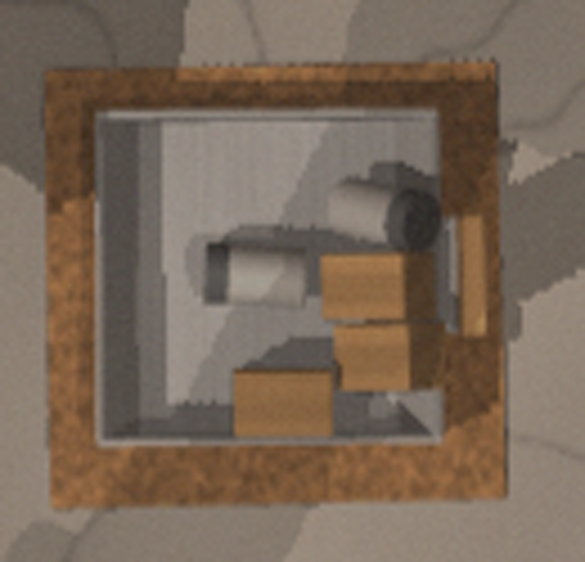

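The tray stands on the mat, aligned with it. Pot A lies flat at crop (255,275). Pot B at (385,215) and blocks C (375,287) and D (385,356) lean up on the tab-side flare. Block E is flat at (283,404) against the wall. I'll take pot A first.

```bash
python3 - <<'E'
from h import *
np.set_printoptions(precision=4,suppress=True)
o=get_obs();print(o['joint_pos'],o['position'])
c=snap('top');s=snap('side')
f=lambda u,v,z:onz(c,254.6+u/4.5,204.6+v/4.5,z)
print('A',f(205,272,.025),f(305,276,.025));p=(f(205,272,.025)+f(305,276,.025))/2;print(p,totool(p+[0,0,.06-.025]))
print('E',[f(*q,.043)[:2] for q in((233,370),(333,372),(333,437),(233,437))])
cv2.imwrite('pics/s5.png',cv2.resize(s['img'][210:350,290:430,::-1],None,fx=4.2,fy=4.2,interpolation=cv2.INTER_CUBIC))
E
```

```text
[ 0.6906  0.276  -0.292   1.5255  0.079   1.3507 -1.1794] [ 0.5136 -0.2988  0.2384]
A [0.5182 0.0629 0.025 ] [0.515  0.0023 0.025 ]
[0.5166 0.0326 0.025 ] [ 0.0027 -0.3302  0.179 ]
E [array([0.4596, 0.0465]), array([ 0.4577, -0.0132]), array([ 0.419 , -0.0127]), array([0.4198, 0.0469])]
```

View pics/s5.png

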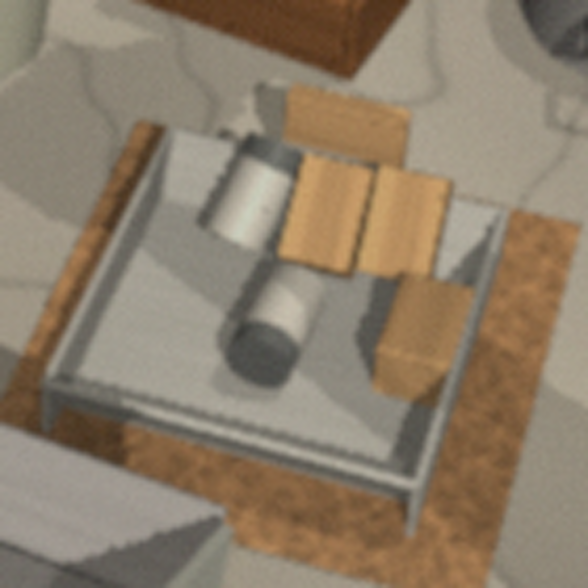

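In the side view pot A is at (275,325), with free space either side of it. Blocks C and D and pot B lean on the flare. Moving over pot A with the tool turned -87°.

Call:
{"name": "carry_out", "arguments": {
  "motion": [
    {"xyz": [0.003, -0.33, 0.1], "angular": [0, 0, -87]},
    {"xyz": [0.003, -0.33, 0.1], "angular": [0, 0, -87]},
    {"xyz": [0.003, -0.33, 0.1], "angular": [0, 0, -87]},
    {"xyz": [0.003, -0.33, 0.1], "angular": [0, 0, -87]},
    {"xyz": [0.003, -0.33, 0.1], "angular": [0, 0, -87]},
    {"xyz": [0.003, -0.33, 0.1], "angular": [0, 0, -87]},
    {"xyz": [0.003, -0.33, 0.1], "angular": [0, 0, -87]},
    {"xyz": [0.003, -0.33, 0.1], "angular": [0, 0, -87]},
    {"xyz": [0.003, -0.33, 0.1], "angular": [0, 0, -87]},
    {"xyz": [0.003, -0.33, 0.1], "angular": [0, 0, -87]},
    {"xyz": [0.003, -0.33, 0.1], "angular": [0, 0, -87]},
    {"xyz": [0.003, -0.33, 0.1], "angular": [0, 0, -87]}
  ],
  "hand": 0.65,
  "grip_force": 30
}}

```text
clock: 14.9
position: [0.5168, 0.0313, 0.139]
ee_rot: [0.726, 0.687, 0.001, 0.001]
ft_force: [0.8, 0.1, 0.2]
grip_width: 0.649
grasp_force: 0.0
```

Call:
{"name": "carry_out", "arguments": {
  "motion": [
    {"xyz": [0, 0, 0], "angular": [0, 0, 0]},
    {"xyz": [0, 0, 0], "angular": [0, 0, 0]},
    {"xyz": [0, 0, 0], "angular": [0, 0, 0]},
    {"xyz": [0, 0, 0], "angular": [0, 0, 0]}
  ]
}}

```text
clock: 15.3
position: [0.5169, 0.0307, 0.1388]
ee_rot: [0.726, 0.688, 0.001, 0.001]
ft_force: [0.6, 0.8, 0.7]
grip_width: 0.647
grasp_force: 0.0
```

```bash
python3 - <<'E'
from h import *
o=get_obs();print(o['position'],R.from_quat(o['ee_rot']).as_matrix().round(3),totool([.5165,.0326,.012]).round(4))
E
```

```text
[0.51692911 0.03065564 0.13877876] [[ 0.054  0.999  0.002]
 [ 0.999 -0.054 -0.   ]
 [-0.     0.002 -1.   ]] [ 0.0019 -0.0008  0.1268]
```

Call:
{"name": "carry_out", "arguments": {
  "motion": [
    {"xyz": [0.002, -0.001, 0.04], "angular": [0, 0, 0]},
    {"xyz": [0.002, -0.001, 0.075], "angular": [0, 0, 0]},
    {"xyz": [0.002, -0.001, 0.1], "angular": [0, 0, 0]},
    {"xyz": [0.002, -0.001, 0.117], "angular": [0, 0, 0]},
    {"xyz": [0.002, -0.001, 0.126], "angular": [0, 0, 0]},
    {"xyz": [0.002, -0.001, 0.126], "angular": [0, 0, 0]}
  ]
}}

```text
clock: 15.9
position: [0.5157, 0.0327, 0.0119]
ee_rot: [0.726, 0.688, 0.0, 0.0]
ft_force: [0.2, -0.1, -0.5]
grip_width: 0.649
grasp_force: 0.0
```

Call:
{"name": "carry_out", "arguments": {
  "motion": [
    {"xyz": [0, 0, 0], "angular": [0, 0, 0]},
    {"xyz": [0, 0, 0], "angular": [0, 0, 0]},
    {"xyz": [0, 0, 0], "angular": [0, 0, 0]},
    {"xyz": [0, 0, 0], "angular": [0, 0, 0]},
    {"xyz": [0, 0, 0], "angular": [0, 0, 0]},
    {"xyz": [0, 0, -0.03], "angular": [0, 0, 0]},
    {"xyz": [0, 0, -0.07], "angular": [0, 0, 0]},
    {"xyz": [0, 0, -0.12], "angular": [0, 0, 0]},
    {"xyz": [0, 0, -0.14], "angular": [0, 0, 0]},
    {"xyz": [0, 0, -0.14], "angular": [0, 0, 0]}
  ],
  "hand": 0.1
}}

```text
clock: 16.9
position: [0.5179, 0.0328, 0.1564]
ee_rot: [0.726, 0.688, 0.003, 0.003]
ft_force: [0.5, 0.5, -0.3]
grip_width: 0.41
grasp_force: 30.2
```

```bash
python3 - <<'E'
from h import *
o=get_obs();print(o['position'],R.from_quat(o['ee_rot']).as_matrix().round(3),totool([.3555,-.327,.14]).round(4))
E
```

```text
[0.51791107 0.03284955 0.15638825] [[ 0.053  0.999  0.008]
 [ 0.999 -0.053 -0.001]
 [-0.     0.008 -1.   ]] [-0.368  -0.1431  0.0154]
```

Call:
{"name": "carry_out", "arguments": {
  "motion": [
    {"xyz": [-0.045, -0.018, 0], "angular": [0, 0, 0]},
    {"xyz": [-0.09, -0.036, 0], "angular": [0, 0, 0]},
    {"xyz": [-0.135, -0.053, 0], "angular": [0, 0, 0]},
    {"xyz": [-0.18, -0.07, 0], "angular": [0, 0, 0]},
    {"xyz": [-0.225, -0.088, 0], "angular": [0, 0, 0]},
    {"xyz": [-0.27, -0.105, 0], "angular": [0, 0, 0]},
    {"xyz": [-0.315, -0.123, 0], "angular": [0, 0, 0]},
    {"xyz": [-0.35, -0.137, 0], "angular": [0, 0, 0]},
    {"xyz": [-0.368, -0.143, 0], "angular": [0, 0, 0]},
    {"xyz": [-0.368, -0.143, 0.02], "angular": [0, 0, 0]},
    {"xyz": [-0.368, -0.143, 0.05], "angular": [0, 0, 0]},
    {"xyz": [-0.368, -0.143, 0.05], "angular": [0, 0, 0]}
  ]
}}

```text
clock: 18.1
position: [0.3513, -0.3254, 0.0985]
ee_rot: [0.726, 0.688, 0.0, -0.003]
ft_force: [-1.0, -0.0, -1.1]
grip_width: 0.409
grasp_force: 30.3
```

Call:
{"name": "carry_out", "arguments": {
  "motion": [
    {"xyz": [0, 0, 0.03], "angular": [0, 0, 0]},
    {"xyz": [0, 0, 0.06], "angular": [0, 0, 0]},
    {"xyz": [0, 0, 0.075], "angular": [0, 0, 0]},
    {"xyz": [0, 0, 0.078], "angular": [0, 0, 0]},
    {"xyz": [0, 0, 0.078], "angular": [0, 0, 0]},
    {"xyz": [0, 0, 0.078], "angular": [0, 0, 0]}
  ]
}}

```text
clock: 18.7
position: [0.3546, -0.3277, 0.0257]
ee_rot: [0.726, 0.688, 0.001, 0.002]
ft_force: [0.1, 0.6, -0.5]
grip_width: 0.411
grasp_force: 30.3
```

Call:
{"name": "carry_out", "arguments": {
  "motion": [
    {"xyz": [0, 0, 0], "angular": [0, 0, 0]},
    {"xyz": [0, 0, 0], "angular": [0, 0, 0]},
    {"xyz": [0, 0, 0], "angular": [0, 0, 0]},
    {"xyz": [0, 0, -0.03], "angular": [0, 0, 0]},
    {"xyz": [0, 0, -0.07], "angular": [0, 0, 0]},
    {"xyz": [0, 0, -0.12], "angular": [0, 0, 0]},
    {"xyz": [0, 0, -0.17], "angular": [0, 0, 0]},
    {"xyz": [0, 0, -0.2], "angular": [0, 0, 0]},
    {"xyz": [0, 0, -0.2], "angular": [0, 0, 0]}
  ],
  "hand": 0.56
}}

```text
clock: 19.6
position: [0.3553, -0.3285, 0.2294]
ee_rot: [0.726, 0.688, 0.001, 0.005]
ft_force: [0.8, -0.1, -0.0]
grip_width: 0.562
grasp_force: 0.0
```

```bash
python3 - <<'E'
from h import *
np.set_printoptions(precision=4,suppress=True)
o=get_obs();print(o['position'],R.from_quat(o['ee_rot']).as_matrix().round(3))
c=snap('top');s=snap('side')
a=cv2.resize(c['img'][215:330,265:385],None,fx=4,fy=4,interpolation=cv2.INTER_CUBIC);b=cv2.resize(c['img'][190:360,385:500],None,fx=2.7,fy=2.7)
im=np.zeros((460,800,3),np.uint8);im[:,:480]=a;im[:459,485:485+310]=b[:459,:310]
cv2.imwrite('pics/t6.png',im[:,:,::-1]); cv2.imwrite('pics/s6.png',s['img'][:,:,::-1])
E
```

```text
[ 0.3553 -0.3285  0.2294] [[ 0.053  0.999  0.008]
 [ 0.999 -0.053 -0.006]
 [-0.005  0.008 -1.   ]]
```

View pics/t6.png

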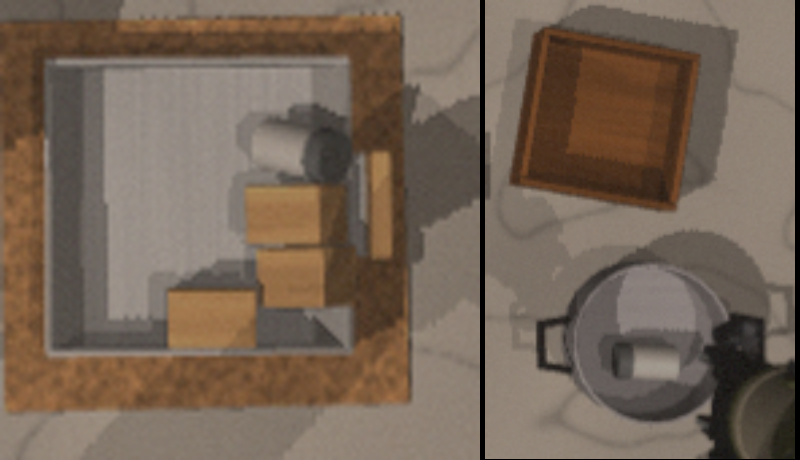

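Pot A is in the pan at (655,361). Pot B and blocks C, D and E have not moved. Next I'll triangulate the top faces of the leaning blocks.

```bash
python3 - <<'E'
from h import *
np.set_printoptions(precision=4,suppress=True)
c=snap('top');s=snap('side')
T=lambda u,v:(264.6+u/4,214.6+v/4)
S=lambda u,v:(289.6+u/4.2,209.6+v/4.2)
for n,t,q in(('C',[(246,186),(247,243),(320,186),(320,243)],[(278,256),(350,273),(308,152),(375,165)]),('D',[(257,249),(263,307),(324,247),(326,306)],[(356,270),(437,278),(378,168),(452,180)])):
    P=[]
    for a,b in zip(t,q):
        p,e=tri(c,T(*a),s,S(*b));P.append(p);print(n,p,'err',e.round(4))
    P=np.array(P);l=(P[2]+P[3]-P[0]-P[1])/2;w=(P[1]+P[3]-P[0]-P[2])/2
    nn=np.cross(l,w);nn/=np.linalg.norm(nn);print('mid',P.mean(0),'len',l,np.linalg.norm(l),'w',w,np.linalg.norm(w),'tilt',np.degrees(np.arctan2(l[2],-l[1])),nn)
E
```

```text
C [ 0.5275 -0.0078  0.0348] err 0.0011
C [ 0.488  -0.0082  0.0353] err 0.0032
C [ 0.5266 -0.0554  0.0711] err 0.0014
C [ 0.4888 -0.0547  0.0742] err 0.0019
mid [ 0.5077 -0.0315  0.0538] len [-0.     -0.047   0.0376] 0.0602441152785604 w [-0.0386  0.0002  0.0018] 0.038684972138030384 tilt 38.65348019623984 [-0.0401 -0.6241 -0.7803]
D [ 0.4849 -0.0148  0.032 ] err 0.0008
D [ 0.4436 -0.0186  0.0371] err 0.0057
D [ 0.4868 -0.0574  0.0701] err 0.0004
D [ 0.4471 -0.0581  0.0736] err 0.0027
mid [ 0.4656 -0.0372  0.0532] len [ 0.0027 -0.0411  0.0372] 0.05552269133983991 w [-0.0405 -0.0022  0.0043] 0.0408126447409474 tilt 42.18829065758134 [-0.0416 -0.6725 -0.7389]
```

```bash
cat >> h.py <<'E'
def go(p,yax,zax):
    "shift and rotvec(deg) in tool axes to reach TCP p with tool y, z axes"
    z=np.array(zax,float);z/=np.linalg.norm(z);y=np.array(yax,float);y-=z*(y@z);y/=np.linalg.norm(y)
    M=np.c_[np.cross(y,z),y,z];q=R.from_quat(get_obs()['ee_rot'])
    return totool(p).round(4).tolist(),np.degrees((q.inv()*R.from_matrix(M)).as_rotvec()).round(2).tolist()
E
python3 - <<'E'
from h import *
print(go([.508,.017,.114],[0,-.78,.62],[0,-.62,-.78]),get_obs()['joint_pos'])
E
```

```text
([0.3514, 0.1365, 0.1098], [-30.72, -29.18, 83.38]) [ 1.00025405  0.03944645 -0.35378272  1.82298871  0.01291004  1.28186029
  0.59003722]
```

Call:
{"name": "carry_out", "arguments": {
  "motion": [
    {"xyz": [0.351, 0.137, 0.06], "angular": [-30.7, -29.2, 83.4]},
    {"xyz": [0.351, 0.137, 0.06], "angular": [-30.7, -29.2, 83.4]},
    {"xyz": [0.351, 0.137, 0.06], "angular": [-30.7, -29.2, 83.4]},
    {"xyz": [0.351, 0.137, 0.06], "angular": [-30.7, -29.2, 83.4]},
    {"xyz": [0.351, 0.137, 0.06], "angular": [-30.7, -29.2, 83.4]},
    {"xyz": [0.351, 0.137, 0.06], "angular": [-30.7, -29.2, 83.4]},
    {"xyz": [0.351, 0.137, 0.06], "angular": [-30.7, -29.2, 83.4]},
    {"xyz": [0.351, 0.137, 0.06], "angular": [-30.7, -29.2, 83.4]},
    {"xyz": [0.351, 0.137, 0.06], "angular": [-30.7, -29.2, 83.4]},
    {"xyz": [0.351, 0.137, 0.06], "angular": [-30.7, -29.2, 83.4]},
    {"xyz": [0.351, 0.137, 0.06], "angular": [-30.7, -29.2, 83.4]},
    {"xyz": [0.351, 0.137, 0.06], "angular": [-30.7, -29.2, 83.4]}
  ],
  "hand": 0.9
}}

```text
clock: 21.0
position: [0.5092, 0.0182, 0.1631]
ee_rot: [0.949, 0.17, -0.01, 0.265]
ft_force: [-0.5, -0.3, -0.2]
grip_width: 0.896
grasp_force: 0.0
```

Call:
{"name": "carry_out", "arguments": {
  "motion": [
    {"xyz": [0, 0, 0], "angular": [0, 0, 0]},
    {"xyz": [0, 0, 0], "angular": [0, 0, 0]},
    {"xyz": [0, 0, 0], "angular": [0, 0, 0]},
    {"xyz": [0, 0, 0], "angular": [0, 0, 0]},
    {"xyz": [0, 0, 0], "angular": [0, 0, 0]}
  ]
}}

```text
clock: 21.5
position: [0.509, 0.0148, 0.1652]
ee_rot: [0.949, 0.17, -0.01, 0.265]
ft_force: [-0.0, -0.7, -0.3]
grip_width: 0.897
grasp_force: 0.0
```

```bash
python3 - <<'E'
from h import *
o=get_obs();print(o['position'],R.from_quat(o['ee_rot']).as_matrix().round(3),o['joint_pos'])
y=[0,-.78,.62];z=[0,-.62,-.78]
print(go([.508,.017,.114],y,z),go([.508,-.046,.036],y,z))
E
```

```text
[0.50900804 0.01479017 0.165178  ] [[ 0.942  0.328  0.071]
 [ 0.317 -0.802 -0.506]
 [-0.109  0.499 -0.859]] [ 0.34744576  0.33734693 -0.92736111  1.83658728  0.75555854  1.43174611
 -2.04043303]
([0.0053, -0.0277, 0.0428], [-7.22, -5.35, 18.88]) ([-0.0061, -0.0161, 0.1417], [-7.22, -5.35, 18.88])
```

Call:
{"name": "carry_out", "arguments": {
  "motion": [
    {"xyz": [0.002, -0.01, 0.015], "angular": [-2.4, -1.8, 6.3]},
    {"xyz": [0.004, -0.02, 0.03], "angular": [-4.8, -3.6, 12.6]},
    {"xyz": [0.005, -0.028, 0.043], "angular": [-7.2, -5.35, 18.9]},
    {"xyz": [0.005, -0.028, 0.043], "angular": [-7.2, -5.35, 18.9]},
    {"xyz": [0.005, -0.028, 0.043], "angular": [-7.2, -5.35, 18.9]},
    {"xyz": [0.005, -0.028, 0.043], "angular": [-7.2, -5.35, 18.9]}
  ]
}}

```text
clock: 22.1
position: [0.5081, 0.018, 0.1145]
ee_rot: [0.944, 0.001, 0.001, 0.329]
ft_force: [-0.2, -0.0, 0.0]
grip_width: 0.901
grasp_force: 0.0
```

```bash
python3 - <<'E'
from h import *
o=get_obs();print(o['position'],R.from_quat(o['ee_rot']).as_matrix().round(3),o['joint_pos'])
y=[0,-.78,.62];z=[0,-.62,-.78]
print(go([.508,-.046,.036],y,z))
E
```

```text
[0.50810372 0.01802694 0.11450788] [[ 1.     0.002  0.002]
 [ 0.003 -0.784 -0.621]
 [ 0.     0.621 -0.784]] [ 0.15735018  0.50755173 -0.81136459  1.80413538  0.86537681  1.54256746
 -2.52346665]
([-0.0003, 0.0015, 0.1013], [-0.11, -0.1, 0.11])
```

Call:
{"name": "carry_out", "arguments": {
  "motion": [
    {"xyz": [0, 0.001, 0.02], "angular": [0, 0, 0]},
    {"xyz": [0, 0.001, 0.04], "angular": [0, 0, 0]},
    {"xyz": [0, 0.001, 0.06], "angular": [0, 0, 0]},
    {"xyz": [0, 0.001, 0.06], "angular": [0, 0, 0]}
  ]
}}

```text
clock: 22.5
position: [0.507, -0.0223, 0.0667]
ee_rot: [0.944, -0.0, -0.001, 0.33]
ft_force: [-0.2, -0.8, -1.1]
grip_width: 0.901
grasp_force: 0.0
```

```bash
python3 - <<'E'
from h import *
o=get_obs();print(o['position'],R.from_quat(o['ee_rot']).as_matrix().round(3),o['joint_pos'],o['ft_force'])
y=[0,-.78,.62];z=[0,-.62,-.78]
print(go([.508,-.046,.036],y,z))
E
```

```text
[ 0.50702139 -0.0223337   0.06672188] [[ 1.     0.    -0.002]
 [-0.001 -0.783 -0.622]
 [-0.002  0.622 -0.783]] [ 0.19171574  0.54407062 -0.76182743  1.86859107  0.92250168  1.44585376
 -2.54403086] [-0.15347069 -0.7792856  -1.09367427]
([0.0011, -0.0006, 0.0388], [0.01, 0.12, 0.02])
```

Enough joint margin, and no unexpected force. Going in and gripping, then backing out along the tool axis.

Call:
{"name": "carry_out", "arguments": {
  "motion": [
    {"xyz": [0.001, 0, 0.015], "angular": [0, 0, 0]},
    {"xyz": [0.001, 0, 0.03], "angular": [0, 0, 0]},
    {"xyz": [0.001, 0, 0.038], "angular": [0, 0, 0]},
    {"xyz": [0.001, 0, 0.038], "angular": [0, 0, 0]}
  ]
}}

```text
clock: 22.9
position: [0.5081, -0.0444, 0.0363]
ee_rot: [0.944, 0.0, -0.001, 0.329]
ft_force: [-0.1, -0.8, 0.3]
grip_width: 0.899
grasp_force: 0.0
```

Call:
{"name": "carry_out", "arguments": {
  "motion": [
    {"xyz": [0, 0, 0], "angular": [0, 0, 0]},
    {"xyz": [0, 0, 0], "angular": [0, 0, 0]},
    {"xyz": [0, 0, 0], "angular": [0, 0, 0]},
    {"xyz": [0, 0, 0], "angular": [0, 0, 0]},
    {"xyz": [0, 0, 0], "angular": [0, 0, 0]}
  ],
  "hand": 0.1
}}

```text
clock: 23.4
position: [0.5091, -0.043, 0.0376]
ee_rot: [0.944, 0.001, 0.001, 0.329]
ft_force: [0.6, 0.9, 4.4]
grip_width: 0.696
grasp_force: 33.6
```

Call:
{"name": "carry_out", "arguments": {
  "motion": [
    {"xyz": [0, 0, -0.015], "angular": [0, 0, 0]},
    {"xyz": [0, 0, -0.035], "angular": [0, 0, 0]},
    {"xyz": [0, 0, -0.06], "angular": [0, 0, 0]},
    {"xyz": [0, 0, -0.09], "angular": [0, 0, 0]},
    {"xyz": [0, 0, -0.12], "angular": [0, 0, 0]},
    {"xyz": [0, 0, -0.15], "angular": [0, 0, 0]},
    {"xyz": [0, 0, -0.15], "angular": [0, 0, 0]}
  ]
}}

```text
clock: 24.1
position: [0.5095, 0.0549, 0.1584]
ee_rot: [0.945, 0.002, 0.003, 0.327]
ft_force: [0.6, -0.3, -0.1]
grip_width: 0.695
grasp_force: 33.1
```

```bash
python3 - <<'E'
from h import *
o=get_obs();print(o['position'],o['joint_pos'],o['grip_width'])
print(go([.596,-.29,.16],[-.149,-.989,0],[0,0,-1]))
E
```

```text
[0.50948333 0.05488707 0.15842443] [ 0.09797943  0.47563958 -0.81915295  1.73212134  0.81465383  1.62385837
 -2.50281391] 0.6945852019694663
([0.0846, 0.2722, 0.2126], [38.1, -3.21, 8.48])
```

```bash
python3 - <<'E'
from h import *
print(go([.6415,-.297,.14],[-.149,-.989,0],[0,0,-1]))
E
```

```text
([0.1299, 0.2654, 0.233], [38.1, -3.21, 8.48])
```

Call:
{"name": "carry_out", "arguments": {
  "motion": [
    {"xyz": [0.016, 0.05, 0.02], "angular": [5, -0.4, 1]},
    {"xyz": [0.03, 0.08, 0.05], "angular": [10, -0.8, 2]},
    {"xyz": [0.05, 0.11, 0.08], "angular": [15, -1.2, 3.2]},
    {"xyz": [0.065, 0.14, 0.11], "angular": [20, -1.6, 4.4]},
    {"xyz": [0.08, 0.17, 0.14], "angular": [25, -2, 5.5]},
    {"xyz": [0.095, 0.2, 0.165], "angular": [30, -2.5, 6.6]},
    {"xyz": [0.11, 0.23, 0.195], "angular": [35, -3, 7.8]},
    {"xyz": [0.125, 0.255, 0.22], "angular": [38.1, -3.2, 8.5]},
    {"xyz": [0.13, 0.265, 0.233], "angular": [38.1, -3.2, 8.5]},
    {"xyz": [0.13, 0.265, 0.233], "angular": [38.1, -3.2, 8.5]},
    {"xyz": [0.13, 0.265, 0.233], "angular": [38.1, -3.2, 8.5]},
    {"xyz": [0.13, 0.265, 0.233], "angular": [38.1, -3.2, 8.5]}
  ]
}}

```text
clock: 25.3
position: [0.6393, -0.3001, 0.1374]
ee_rot: [0.997, -0.076, -0.002, 0.002]
ft_force: [-0.5, 0.8, 0.3]
grip_width: 0.691
grasp_force: 33.1
```

```bash
python3 - <<'E'
from h import *
o=get_obs();print(o['position'],o['joint_pos'],o['grip_width'])
print(go([.6415,-.297,.03],[-.149,-.989,0],[0,0,-1]))
E
```

```text
[ 0.63930644 -0.30007717  0.13735321] [ 0.82988432  0.67587594 -0.71937715  1.29560688  0.44266786  1.3311033
 -1.60571977] 0.6906088777311363
([0.0021, -0.0038, 0.1073], [0.23, 0.2, -0.13])
```

Call:
{"name": "carry_out", "arguments": {
  "motion": [
    {"xyz": [0.002, -0.003, 0.035], "angular": [0, 0, 0]},
    {"xyz": [0.002, -0.003, 0.07], "angular": [0, 0, 0]},
    {"xyz": [0.002, -0.003, 0.095], "angular": [0, 0, 0]},
    {"xyz": [0.002, -0.003, 0.105], "angular": [0, 0, 0]},
    {"xyz": [0.002, -0.003, 0.107], "angular": [0, 0, 0]},
    {"xyz": [0.002, -0.003, 0.107], "angular": [0, 0, 0]}
  ]
}}

```text
clock: 25.9
position: [0.6417, -0.2998, 0.0312]
ee_rot: [0.997, -0.077, -0.001, 0.002]
ft_force: [0.2, 0.8, -1.0]
grip_width: 0.691
grasp_force: 33.1
```

Call:
{"name": "carry_out", "arguments": {
  "motion": [
    {"xyz": [0, 0, 0], "angular": [0, 0, 0]},
    {"xyz": [0, 0, 0], "angular": [0, 0, 0]},
    {"xyz": [0, 0, 0], "angular": [0, 0, 0]},
    {"xyz": [0, 0, -0.03], "angular": [0, 0, 0]},
    {"xyz": [0, 0, -0.07], "angular": [0, 0, 0]},
    {"xyz": [0, 0, -0.12], "angular": [0, 0, 0]},
    {"xyz": [0, 0, -0.14], "angular": [0, 0, 0]},
    {"xyz": [0, 0, -0.14], "angular": [0, 0, 0]}
  ],
  "hand": 0.85
}}

```text
clock: 26.7
position: [0.6434, -0.2999, 0.1747]
ee_rot: [0.997, -0.077, 0.001, 0.003]
ft_force: [-0.1, 0.4, -0.7]
grip_width: 0.853
grasp_force: 0.0
```

```bash
python3 - <<'E'
from h import *
np.set_printoptions(precision=4,suppress=True)
o=get_obs();print(o['position'],o['joint_pos'],o['grip_width'])
c=snap('top');s=snap('side')
a=cv2.resize(c['img'][215:330,265:385],None,fx=3.3,fy=3.3,interpolation=cv2.INTER_CUBIC);b=cv2.resize(s['img'][210:330,290:410],None,fx=3.3,fy=3.3,interpolation=cv2.INTER_CUBIC)
im=np.zeros((400,800,3),np.uint8);im[:a.shape[0],:a.shape[1]]=a;im[:b.shape[0],400:400+b.shape[1]]=b
cv2.imwrite('pics/t7.png',im[:,:,::-1])
E
```

```text
[ 0.6434 -0.2999  0.1747] [ 0.8243  0.6525 -0.728   1.2485  0.4296  1.3888 -1.5989] 0.8534028261988451
```

View pics/t7.png

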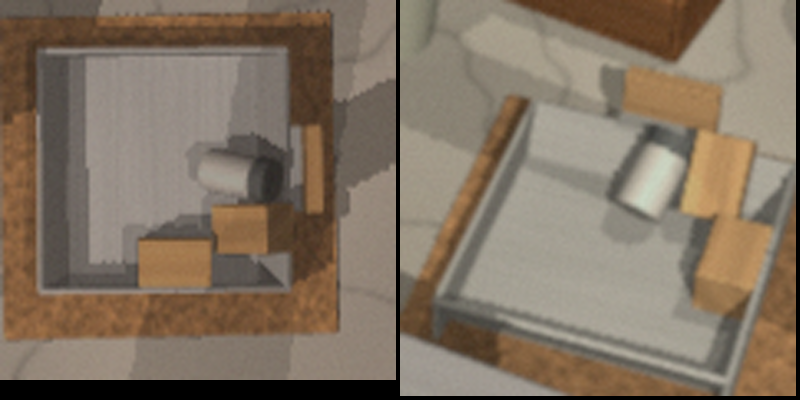

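Pot B rolled against the space C left; it is at (240,175) in the top crop. Block D is unchanged at (240,230) and E is flat at (175,262). D is next, gripped slightly off-centre to clear E.

```bash
python3 - <<'E'
from h import *
print(go([.4735,.016,.115],[.03,-.78,.62],[0,-.62,-.78]))
E
```

```text
([-0.2145, -0.2863, 0.0541], [-38.18, 2.6, -10.12])
```

Call:
{"name": "carry_out", "arguments": {
  "motion": [
    {"xyz": [-0.03, -0.04, 0], "angular": [-4, 0.3, -1]},
    {"xyz": [-0.06, -0.08, 0], "angular": [-8, 0.6, -2]},
    {"xyz": [-0.09, -0.12, 0], "angular": [-12, 0.9, -3]},
    {"xyz": [-0.12, -0.16, 0.005], "angular": [-17, 1.2, -4.5]},
    {"xyz": [-0.15, -0.2, 0.01], "angular": [-23, 1.6, -6]},
    {"xyz": [-0.18, -0.24, 0.025], "angular": [-29, 2, -7.5]},
    {"xyz": [-0.2, -0.265, 0.04], "angular": [-34, 2.3, -9]},
    {"xyz": [-0.214, -0.286, 0.054], "angular": [-38.2, 2.6, -10.1]},
    {"xyz": [-0.214, -0.286, 0.054], "angular": [-38.2, 2.6, -10.1]},
    {"xyz": [-0.214, -0.286, 0.054], "angular": [-38.2, 2.6, -10.1]},
    {"xyz": [-0.214, -0.286, 0.054], "angular": [-38.2, 2.6, -10.1]}
  ],
  "hand": 0.9
}}

```text
clock: 27.9
position: [0.474, 0.0144, 0.115]
ee_rot: [0.944, 0.013, -0.006, 0.329]
ft_force: [-0.3, -0.6, 0.8]
grip_width: 0.901
grasp_force: 0.0
```

```bash
python3 - <<'E'
from h import *
o=get_obs();print(o['position'],o['joint_pos'],R.from_quat(o['ee_rot']).as_matrix().round(3))
print(go([.4735,-.051,.037],[.03,-.78,.62],[0,-.62,-.78]))
E
```

```text
[0.47399005 0.01441713 0.11498083] [ 0.17683045  0.44797617 -0.83450338  1.88347366  0.82619592  1.52148106
 -2.51764882] [[ 1.     0.029 -0.002]
 [ 0.021 -0.783 -0.622]
 [-0.02   0.622 -0.783]]
([-0.0004, 0.0027, 0.1018], [-0.02, 0.12, -0.07])
```

Call:
{"name": "carry_out", "arguments": {
  "motion": [
    {"xyz": [0, 0.001, 0.02], "angular": [0, 0, 0]},
    {"xyz": [0, 0.002, 0.04], "angular": [0, 0, 0]},
    {"xyz": [0, 0.003, 0.06], "angular": [0, 0, 0]},
    {"xyz": [0, 0.003, 0.075], "angular": [0, 0, 0]},
    {"xyz": [0, 0.003, 0.09], "angular": [0, 0, 0]},
    {"xyz": [0, 0.003, 0.101], "angular": [0, 0, 0]},
    {"xyz": [0, 0.003, 0.101], "angular": [0, 0, 0]}
  ]
}}

```text
clock: 28.6
position: [0.4736, -0.0508, 0.0373]
ee_rot: [0.944, 0.014, -0.006, 0.33]
ft_force: [0.2, 0.8, 0.4]
grip_width: 0.895
grasp_force: 0.0
```

Call:
{"name": "carry_out", "arguments": {
  "motion": [
    {"xyz": [0, 0, 0], "angular": [0, 0, 0]},
    {"xyz": [0, 0, 0], "angular": [0, 0, 0]},
    {"xyz": [0, 0, 0], "angular": [0, 0, 0]},
    {"xyz": [0, 0, 0], "angular": [0, 0, 0]},
    {"xyz": [0, 0, 0], "angular": [0, 0, 0]}
  ],
  "hand": 0.1
}}

```text
clock: 29.1
position: [0.4744, -0.0488, 0.0384]
ee_rot: [0.944, 0.014, -0.005, 0.329]
ft_force: [0.1, 4.0, 5.3]
grip_width: 0.703
grasp_force: 32.2
```

Call:
{"name": "carry_out", "arguments": {
  "motion": [
    {"xyz": [0, 0, -0.015], "angular": [0, 0, 0]},
    {"xyz": [0, 0, -0.035], "angular": [0, 0, 0]},
    {"xyz": [0, 0, -0.06], "angular": [0, 0, 0]},
    {"xyz": [0, 0, -0.09], "angular": [0, 0, 0]},
    {"xyz": [0, 0, -0.12], "angular": [0, 0, 0]},
    {"xyz": [0, 0, -0.15], "angular": [0, 0, 0]},
    {"xyz": [0, 0, -0.15], "angular": [0, 0, 0]}
  ]
}}

```text
clock: 29.8
position: [0.4749, 0.0477, 0.1585]
ee_rot: [0.945, 0.015, -0.003, 0.328]
ft_force: [0.1, 0.9, -0.1]
grip_width: 0.706
grasp_force: 32.3
```

```bash
python3 - <<'E'
from h import *
o=get_obs();print(o['position'],o['joint_pos'],o['grip_width'])
print(go([.5555,-.284,.14],[-.149,-.989,0],[0,0,-1]))
E
```

```text
[0.47488138 0.04771419 0.15846038] [ 0.12850875  0.40975398 -0.84767208  1.81743158  0.7738908   1.59929561
 -2.49131064] 0.7057173125378517
([0.0719, 0.2512, 0.2204], [38.26, -2.55, 10.02])
```

Call:
{"name": "carry_out", "arguments": {
  "motion": [
    {"xyz": [0.01, 0.05, 0.02], "angular": [5, -0.3, 1.2]},
    {"xyz": [0.02, 0.08, 0.05], "angular": [10, -0.7, 2.5]},
    {"xyz": [0.03, 0.11, 0.08], "angular": [15, -1, 3.8]},
    {"xyz": [0.04, 0.14, 0.11], "angular": [20, -1.4, 5.2]},
    {"xyz": [0.05, 0.17, 0.14], "angular": [25, -1.7, 6.5]},
    {"xyz": [0.06, 0.2, 0.165], "angular": [30, -2, 7.8]},
    {"xyz": [0.07, 0.23, 0.195], "angular": [35, -2.3, 9.2]},
    {"xyz": [0.0755, 0.248, 0.215], "angular": [38.2, -2.5, 10]},
    {"xyz": [0.0755, 0.251, 0.22], "angular": [38.2, -2.5, 10]},
    {"xyz": [0.0755, 0.251, 0.22], "angular": [38.2, -2.5, 10]},
    {"xyz": [0.0755, 0.251, 0.22], "angular": [38.2, -2.5, 10]}
  ]
}}

```text
clock: 30.9
position: [0.557, -0.2858, 0.1377]
ee_rot: [0.997, -0.075, -0.002, 0.002]
ft_force: [-1.0, -0.2, -0.1]
grip_width: 0.704
grasp_force: 32.3
```

```bash
python3 - <<'E'
from h import *
o=get_obs();print(o['position'],o['grip_width'])
print(go([.559,-.284,.031],[-.149,-.989,0],[0,0,-1]))
E
```

```text
[ 0.5569642  -0.2857528   0.13768066] 0.7036623528892302
([0.0021, -0.0025, 0.1067], [0.23, 0.19, -0.05])
```

Call:
{"name": "carry_out", "arguments": {
  "motion": [
    {"xyz": [0.002, -0.002, 0.035], "angular": [0, 0, 0]},
    {"xyz": [0.002, -0.002, 0.07], "angular": [0, 0, 0]},
    {"xyz": [0.002, -0.002, 0.095], "angular": [0, 0, 0]},
    {"xyz": [0.002, -0.002, 0.104], "angular": [0, 0, 0]},
    {"xyz": [0.002, -0.002, 0.106], "angular": [0, 0, 0]},
    {"xyz": [0.002, -0.002, 0.106], "angular": [0, 0, 0]}
  ]
}}

```text
clock: 31.5
position: [0.5597, -0.2858, 0.0331]
ee_rot: [0.997, -0.076, -0.001, 0.002]
ft_force: [0.1, 1.0, 0.0]
grip_width: 0.709
grasp_force: 32.3
```

Call:
{"name": "carry_out", "arguments": {
  "motion": [
    {"xyz": [0, 0, 0], "angular": [0, 0, 0]},
    {"xyz": [0, 0, 0], "angular": [0, 0, 0]},
    {"xyz": [0, 0, 0], "angular": [0, 0, 0]},
    {"xyz": [0, 0, -0.03], "angular": [0, 0, 0]},
    {"xyz": [0, 0, -0.07], "angular": [0, 0, 0]},
    {"xyz": [0, 0, -0.12], "angular": [0, 0, 0]},
    {"xyz": [0, 0, -0.14], "angular": [0, 0, 0]},
    {"xyz": [0, 0, -0.14], "angular": [0, 0, 0]}
  ],
  "hand": 0.85
}}

```text
clock: 32.3
position: [0.5612, -0.2864, 0.1762]
ee_rot: [0.997, -0.076, 0.001, 0.004]
ft_force: [0.6, 0.2, -0.4]
grip_width: 0.852
grasp_force: 0.0
```

```bash
cat >> h.py <<'E'
def blobs(c,roi,lo,hi,amin=60):
    x0,y0,x1,y1=roi;h=cv2.cvtColor(c['img'][y0:y1,x0:x1],cv2.COLOR_RGB2HSV)
    m=cv2.inRange(h,np.array(lo),np.array(hi));out=[]
    for k in cv2.findContours(m,cv2.RETR_EXTERNAL,cv2.CHAIN_APPROX_NONE)[0]:
        if cv2.contourArea(k)>amin: r=cv2.minAreaRect(k);b=cv2.boxPoints(r)+[x0,y0];out.append((cv2.contourArea(k),b))
    return out
E
python3 - <<'E'
from h import *
np.set_printoptions(precision=4,suppress=True)
print(get_obs()['position'])
c=snap('top','t8.png');s=snap('side','s8.png')
for a,b in blobs(c,(291,232,352,300),(8,90,60),(28,255,255)):
    print('wood',a,b.round(1).tolist(),[onz(c,*q,.043)[:2].round(4).tolist() for q in b])
# print tray interior lightness to see pot
g=cv2.cvtColor(c['img'],cv2.COLOR_RGB2GRAY)[252:286:2,318:358:2]
print('\n'.join(' '.join('%3d'%v for v in r) for r in g))
for a,b in blobs(c,(391,190,470,275),(8,90,110),(28,255,255)): print('crate wood',a,[onz(c,*q,.044)[:2].round(3).tolist() for q in b])
E
```

```text
[ 0.5612 -0.2864  0.1762]
wood 257.5 [[303.0, 287.0], [325.0, 287.0], [325.0, 299.0], [303.0, 299.0]] [[0.4592, 0.0556], [0.4585, -0.0035], [0.4264, -0.0031], [0.4272, 0.0559]]
143 142 142 143 142 125 122 121 123 121 120 119 122 118 118 115 118  76  76  65
146 139 141 139 143 125 121 121 121 120 119 122 121 119 115 116 114  83 122  99
143 140 144 142 141 124 125 120 120 119 119 122 122 115 116 119 117  83 122 100
145 137 144 139 128 123 122 121 120 122 121 120 123 115 118 116 121  82 121  95
144 143 144 140 122 123 122 121 119 118 120 119 123 118 118 115 119  81 124  98
144 144 142 127 124 121 122 122 122 122 122 122 120 117 119 118 118  84 120 106
143 141 143 125 125 123 121 123 121 121 123 123 121 119 116 120 119  83 123 106
145 144 144 122 124 124 124 124 122 123 119 120 121 116 117 120 103  83 120 104
144 145 125 122 124 123 125 116 114 114 120 121 125 120 118 117 102  99 122 101
143 145 128 122 125 125  89  85  87  85  85 110 124 118 116 118 107  99 125 105
146 137 123 126 114  90  87  85  85  90  84  86  85 116 116 118 117  97 121 107
146 121 126 118  84  69  84  84  84  82  89  83  83 114 116 119 119  99 126 101
125 124 124 109 104  94  81  70  80  85  85  82  84  68 116 115 117 100 122  91
123 124 105 147 127 112  96  88  78  69  81  86  89  67 103 118 118  93 115  89
116  82 124 156 133 131 118 106  98  88  77  71  78  70  68 119 119  91  63  60
 87  82 149 151 142 139 135 126 118 104  93  70  44  47  65 114 118  92  61  68
 89  84 115 131 136 139 138 138 131 122 115  65  56  47  67 113 119  96  60  77
crate wood 166.0 [[0.539, -0.253], [0.566, -0.257], [0.556, -0.315], [0.53, -0.31]]
crate wood 281.0 [[0.627, -0.265], [0.667, -0.273], [0.656, -0.331], [0.616, -0.323]]
```

```bash
python3 - <<'E'
import cv2,numpy as np
c=cv2.imread('pics/t8.png');s=cv2.imread('pics/s8.png')
a=cv2.resize(c[235:315,290:390],None,fx=5,fy=5,interpolation=cv2.INTER_CUBIC);b=cv2.resize(s[225:325,310:410],None,fx=3,fy=3,interpolation=cv2.INTER_CUBIC)
d=cv2.resize(c[195:275,390:470],None,fx=3,fy=3)
im=np.zeros((545,800,3),np.uint8);im[:400,:500]=a;im[:300,500:]=b;im[305:545,505:745]=d
cv2.imwrite('pics/t9.png',im)
E
```

```text
(no output)
```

View pics/t9.png

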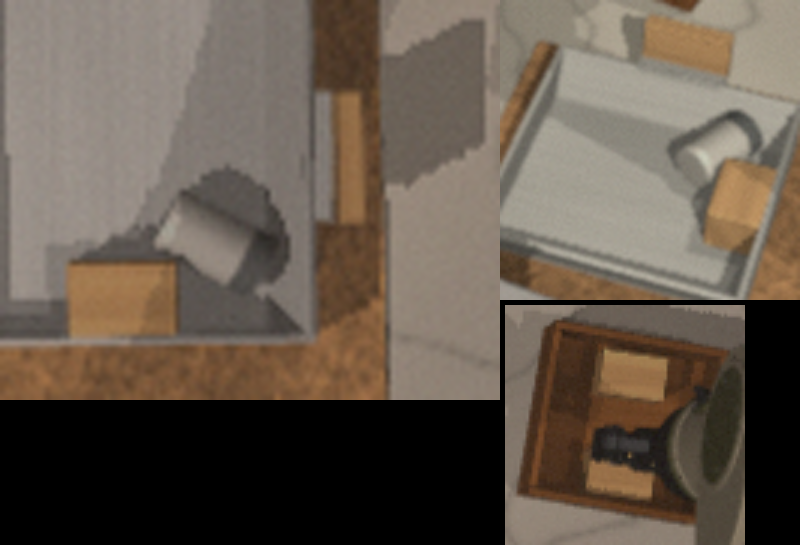

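Pot B now lies flat across the tab-side corner, with its centre near crop (219,250). Block E is at (122,299) beside the wall. C and D are in the crate. E is next, gripped lengthwise with a small opening and slightly towards the wall.

```bash
python3 - <<'E'
from h import *
c=snap('top')
f=lambda u,v,z:onz(c,289.6+u/5,234.6+v/5,z)
print('E',f(68,262,.043),f(177,262,.043),f(122.5,262,.043));print('pot',f(172,220,.025),f(219.5,250,.025),f(267,281,.025))
print(go([.4345,.026,.11],[0,-1,0],[0,0,-1]))
E
```

```text
E [0.45921067 0.05505184 0.043     ] [ 0.45848675 -0.00353385  0.043     ] [0.45885025 0.02576938 0.043     ]
pot [ 0.48052736 -0.00172155  0.025     ] [ 0.46392199 -0.02740766  0.025     ] [ 0.44678299 -0.05306912  0.025     ]
([-0.17, -0.2896, 0.0603], [0.24, 0.24, -8.74])
```

Call:
{"name": "carry_out", "arguments": {
  "motion": [
    {"xyz": [-0.02, -0.035, 0], "angular": [0, 0, -1]},
    {"xyz": [-0.04, -0.07, 0], "angular": [0, 0, -2]},
    {"xyz": [-0.06, -0.105, 0], "angular": [0, 0, -3]},
    {"xyz": [-0.085, -0.145, 0], "angular": [0, 0, -4]},
    {"xyz": [-0.11, -0.185, 0], "angular": [0, 0, -5]},
    {"xyz": [-0.135, -0.225, 0.01], "angular": [0, 0, -6]},
    {"xyz": [-0.155, -0.265, 0.04], "angular": [0, 0, -7.5]},
    {"xyz": [-0.17, -0.289, 0.06], "angular": [0.2, 0.2, -8.7]},
    {"xyz": [-0.17, -0.289, 0.06], "angular": [0.2, 0.2, -8.7]},
    {"xyz": [-0.17, -0.289, 0.06], "angular": [0.2, 0.2, -8.7]},
    {"xyz": [-0.17, -0.289, 0.06], "angular": [0.2, 0.2, -8.7]}
  ],
  "hand": 0.81
}}

```text
clock: 33.55
position: [0.4353, 0.0244, 0.111]
ee_rot: [1.0, -0.001, 0.0, 0.0]
ft_force: [-0.1, -0.5, -0.3]
grip_width: 0.81
grasp_force: 0.0
```

```bash
python3 - <<'E'
from h import *
print(get_obs()['position'],get_obs()['joint_pos'],go([.4345,.0258,.020],[0,-1,0],[0,0,-1]))
E
```

```text
[0.43534273 0.02444618 0.11097243] [ 0.77782869  0.1100369  -0.96192882  2.04046072  0.10546835  1.04030269
 -1.80775642] ([-0.0009, -0.0014, 0.091], [0.04, -0.02, -0.13])
```

Descend until just above the block's top first, to check for contact.

Call:
{"name": "carry_out", "arguments": {
  "motion": [
    {"xyz": [-0.001, -0.001, 0.03], "angular": [0, 0, 0]},
    {"xyz": [-0.001, -0.001, 0.05], "angular": [0, 0, 0]},
    {"xyz": [-0.001, -0.001, 0.064], "angular": [0, 0, 0]},
    {"xyz": [-0.001, -0.001, 0.072], "angular": [0, 0, 0]},
    {"xyz": [-0.001, -0.001, 0.075], "angular": [0, 0, 0]},
    {"xyz": [-0.001, -0.001, 0.075], "angular": [0, 0, 0]}
  ]
}}

```text
clock: 34.15
position: [0.4344, 0.026, 0.0361]
ee_rot: [1.0, -0.001, 0.0, 0.0]
ft_force: [0.1, 0.1, -0.1]
grip_width: 0.808
grasp_force: 0.0
```

Call:
{"name": "carry_out", "arguments": {
  "motion": [
    {"xyz": [0, 0, 0.004], "angular": [0, 0, 0]},
    {"xyz": [0, 0, 0.008], "angular": [0, 0, 0]},
    {"xyz": [0, 0, 0.012], "angular": [0, 0, 0]},
    {"xyz": [0, 0, 0.016], "angular": [0, 0, 0]},
    {"xyz": [0, 0, 0.018], "angular": [0, 0, 0]},
    {"xyz": [0, 0, 0.018], "angular": [0, 0, 0]}
  ]
}}

```text
clock: 34.75
position: [0.4338, 0.0263, 0.0176]
ee_rot: [1.0, -0.0, -0.0, 0.0]
ft_force: [-0.2, 0.1, 1.1]
grip_width: 0.813
grasp_force: 0.0
```

Call:
{"name": "carry_out", "arguments": {
  "motion": [
    {"xyz": [0, 0, 0], "angular": [0, 0, 0]},
    {"xyz": [0, 0, 0], "angular": [0, 0, 0]},
    {"xyz": [0, 0, 0], "angular": [0, 0, 0]},
    {"xyz": [0, 0, 0], "angular": [0, 0, 0]},
    {"xyz": [0, 0, -0.02], "angular": [0, 0, 0]},
    {"xyz": [0, 0, -0.05], "angular": [0, 0, 0]},
    {"xyz": [0, 0, -0.1], "angular": [0, 0, 0]},
    {"xyz": [0, 0, -0.15], "angular": [0, 0, 0]},
    {"xyz": [0, 0, -0.16], "angular": [0, 0, 0]},
    {"xyz": [0, 0, -0.16], "angular": [0, 0, 0]}
  ],
  "hand": 0.1
}}

```text
clock: 35.75
position: [0.435, 0.0261, 0.1795]
ee_rot: [1.0, -0.001, 0.002, 0.001]
ft_force: [0.2, -0.2, -1.7]
grip_width: 0.694
grasp_force: 33.5
```

```bash
python3 - <<'E'
from h import *
print(get_obs()['position'],get_obs()['grip_width'],go([.597,-.29,.175],[-.149,-.989,0],[0,0,-1]))
E
```

```text
[0.43504278 0.02609901 0.17950647] 0.6938089298076524 ([0.1624, 0.3159, 0.0061], [0.15, -0.24, 8.49])
```

Call:
{"name": "carry_out", "arguments": {
  "motion": [
    {"xyz": [0.02, 0.04, 0], "angular": [0, 0, 1]},
    {"xyz": [0.04, 0.08, 0], "angular": [0, 0, 2]},
    {"xyz": [0.06, 0.12, 0], "angular": [0, 0, 3]},
    {"xyz": [0.08, 0.16, 0], "angular": [0, 0, 4]},
    {"xyz": [0.1, 0.2, 0], "angular": [0, 0, 5]},
    {"xyz": [0.12, 0.24, 0], "angular": [0, 0, 6]},
    {"xyz": [0.14, 0.28, 0], "angular": [0, 0, 7]},
    {"xyz": [0.152, 0.305, 0.02], "angular": [0, 0, 8]},
    {"xyz": [0.157, 0.317, 0.04], "angular": [0, 0, 8.5]},
    {"xyz": [0.157, 0.317, 0.06], "angular": [0, 0, 8.5]},
    {"xyz": [0.157, 0.317, 0.06], "angular": [0, 0, 8.5]},
    {"xyz": [0.157, 0.317, 0.06], "angular": [0, 0, 8.5]}
  ]
}}

```text
clock: 36.95
position: [0.5903, -0.2897, 0.1168]
ee_rot: [0.997, -0.074, -0.001, -0.0]
ft_force: [0.7, 0.8, -0.1]
grip_width: 0.699
grasp_force: 33.4
```

```bash
python3 - <<'E'
from h import *
print(get_obs()['position'],get_obs()['grip_width'],go([.592,-.291,.028],[-.149,-.989,0],[0,0,-1]))
E
```

```text
[ 0.59029728 -0.28970928  0.11683041] 0.6991384430797031 ([0.002, 0.0011, 0.0888], [-0.02, 0.11, 0.09])
```

Call:
{"name": "carry_out", "arguments": {
  "motion": [
    {"xyz": [0.002, 0.001, 0.025], "angular": [0, 0, 0]},
    {"xyz": [0.002, 0.001, 0.045], "angular": [0, 0, 0]},
    {"xyz": [0.002, 0.001, 0.06], "angular": [0, 0, 0]},
    {"xyz": [0.002, 0.001, 0.072], "angular": [0, 0, 0]},
    {"xyz": [0.002, 0.001, 0.084], "angular": [0, 0, 0]},
    {"xyz": [0.002, 0.001, 0.086], "angular": [0, 0, 0]},
    {"xyz": [0.002, 0.001, 0.086], "angular": [0, 0, 0]}
  ]
}}

```text
clock: 37.65
position: [0.5927, -0.2921, 0.0323]
ee_rot: [0.997, -0.074, 0.0, 0.0]
ft_force: [0.3, -0.2, 0.3]
grip_width: 0.694
grasp_force: 33.5
```

Call:
{"name": "carry_out", "arguments": {
  "motion": [
    {"xyz": [0, 0, 0], "angular": [0, 0, 0]},
    {"xyz": [0, 0, 0], "angular": [0, 0, 0]},
    {"xyz": [0, 0, 0], "angular": [0, 0, 0]},
    {"xyz": [0, 0, -0.03], "angular": [0, 0, 0]},
    {"xyz": [0, 0, -0.07], "angular": [0, 0, 0]},
    {"xyz": [0, 0, -0.12], "angular": [0, 0, 0]},
    {"xyz": [0, 0, -0.14], "angular": [0, 0, 0]},
    {"xyz": [0, 0, -0.14], "angular": [0, 0, 0]}
  ],
  "hand": 0.85
}}

```text
clock: 38.45
position: [0.5945, -0.2924, 0.1769]
ee_rot: [0.997, -0.074, 0.003, 0.002]
ft_force: [0.2, 0.4, -0.1]
grip_width: 0.848
grasp_force: 0.0
```

```bash
cat >> h.py <<'E'
def ascii(c,u0,v0,u1,v1,st=2):
    g=cv2.cvtColor(c['img'],cv2.COLOR_RGB2GRAY)
    for v in range(v0,v1,st): print('%3d: '%v+' '.join('%3d'%x for x in g[v,u0:u1:st]))
E
python3 - <<'E'
from h import *
np.set_printoptions(precision=4,suppress=True)
c=snap('top','t10.png')
print(get_obs()['position'],go([.464,-.0275,.11],[.84,-.54,0],[0,0,-1]))
d=cv2.absdiff(c['img'][230:305,285:360],cv2.imread('pics/t8.png')[230:305,285:360,::-1]).max(2)
for k in cv2.findContours((d>25).astype(np.uint8),cv2.RETR_EXTERNAL,cv2.CHAIN_APPROX_SIMPLE)[0]:
    if cv2.contourArea(k)>15: print('changed',np.array(cv2.boundingRect(k))+[285,230,0,0])
ascii(c,316,268,356,304)
for a,b in blobs(c,(391,190,470,275),(8,90,110),(28,255,255)): print('crate wood',a,[onz(c,*q,.044)[:2].round(3).tolist() for q in b])
E
```

```text
[ 0.5934 -0.2922  0.1742] ([-0.1675, -0.2427, 0.0631], [0.23, -0.11, -65.81])
changed [303 280  34  23]
268: 141 143 143 146 144 142 124 123 123 111 115 120 122 122 119 115 115 104  80 122
270: 146 145 141 140 137 130 125  88  84  84  85 111 113 122 118 118 116 120  82 121
272: 145 146 140 123 120 119 117  84  86  84  84  86  84  85 119 117 117 118  85 123
274: 147 146 126 122 119  95  78  83  86  85  86  84  86  86 106 120 116 118  99 124
276: 145 129 123 122 113 122 104  79  71  81  85  86  88  84  67 116 119 118  98 123
278: 147 125 123 118 150 142 128 100  87  77  77  79  83  89  69 104 119 120  92 125
280: 147 127 126 117 156 154 150 117 106  95  83  75  74  80  65  67 117 121  94  63
282: 145 132 121 152 156 156 154 134 124 111 105  90  71  42  51  67 115 118  90  59
284: 147 141 132 136 150 155 152 140 134 129 120 113  64  53  50  68 113 119  92  62
286: 143 148 146 127 124 129 138 139 142 138 137 120  69  64  62  69 114 118  93  59
288: 146 140 144 124 122 118 122 133 138 139 139  83  76  75  65  68 120 121  93  63
290: 146 145 126 123 121 125 124 119 125 135 118  78  78  81  67 115 119 119  95  67
292: 146 145 122 125 124 127 125 124 126 122  83  75  76 121 117 118 117 120  97  62
294: 137 115 114 114 111 116 116 116 115 116 112  82 106 116 119 115 121 121 100  61
296: 106  85  88  88  86  88  83  89  89  87  86  88  85  86  70 116 116 120 100  58
298:  85  86  85  87  85  86  86  85  88  88  83  86  87  85  68  67 106 121  99  65
300:  88  87  89  89  87  87  86  87  89  86  85  85  85  86  70  65  69 117  97  63
302:  85  83  94  88  81  84  81  82  82  84  81  84  80  84  81  92  94  97 113 114
crate wood 263.5 [[0.539, -0.252], [0.576, -0.258], [0.566, -0.317], [0.53, -0.31]]
crate wood 132.0 [[0.583, -0.257], [0.617, -0.264], [0.607, -0.323], [0.572, -0.317]]
crate wood 184.0 [[0.628, -0.266], [0.667, -0.272], [0.658, -0.331], [0.619, -0.324]]
```

All three blocks are in the crate. Pot B is unchanged, centred at about (.4665,-.025) with its axis 30° off.

```bash
python3 - <<'E'
from h import *
c=snap('top');print(onz(c,333.4,284.5,.025),go([.4675,-.0235,.10],[.866,-.5,0],[0,0,-1]))
E
```

```text
[ 0.4641967  -0.02713873  0.025     ] ([-0.1636, -0.2471, 0.0719], [0.1, 0.0, -68.54])
```

Call:
{"name": "carry_out", "arguments": {
  "motion": [
    {"xyz": [-0.03, -0.045, 0], "angular": [0, 0, -8.5]},
    {"xyz": [-0.06, -0.09, 0], "angular": [0, 0, -17]},
    {"xyz": [-0.09, -0.135, 0], "angular": [0, 0, -25.5]},
    {"xyz": [-0.12, -0.18, 0.01], "angular": [0, 0, -34]},
    {"xyz": [-0.15, -0.22, 0.03], "angular": [0, 0, -42.5]},
    {"xyz": [-0.1655, -0.246, 0.05], "angular": [0, 0, -51]},
    {"xyz": [-0.1655, -0.246, 0.06], "angular": [0, 0, -59.5]},
    {"xyz": [-0.1655, -0.246, 0.072], "angular": [0, 0, -68]},
    {"xyz": [-0.1655, -0.246, 0.072], "angular": [0, 0, -68.5]},
    {"xyz": [-0.1655, -0.246, 0.072], "angular": [0, 0, -68.5]},
    {"xyz": [-0.1655, -0.246, 0.072], "angular": [0, 0, -68.5]}
  ],
  "hand": 0.58
}}

```text
clock: 39.65
position: [0.4656, -0.0244, 0.1002]
ee_rot: [0.867, 0.498, 0.0, 0.0]
ft_force: [0.0, -0.3, -1.0]
grip_width: 0.581
grasp_force: 0.0
```

```bash
python3 - <<'E'
from h import *
print(get_obs()['position'],get_obs()['joint_pos'],go([.4655,-.0245,.013],[.866,-.5,0],[0,0,-1]))
E
```

```text
[ 0.46564425 -0.02441217  0.10019455] [ 0.97005149  0.27441092 -1.10785353  1.97738367  0.28299105  1.05626697
 -0.79263934] ([-0.0001, -0.0001, 0.0872], [0.04, 0.01, -0.26])
```

Call:
{"name": "carry_out", "arguments": {
  "motion": [
    {"xyz": [0, 0, 0.025], "angular": [0, 0, 0]},
    {"xyz": [0, 0, 0.045], "angular": [0, 0, 0]},
    {"xyz": [0, 0, 0.058], "angular": [0, 0, 0]},
    {"xyz": [0, 0, 0.07], "angular": [0, 0, 0]},
    {"xyz": [0, 0, 0.08], "angular": [0, 0, 0]},
    {"xyz": [0, 0, 0.087], "angular": [0, 0, 0]},
    {"xyz": [0, 0, 0.087], "angular": [0, 0, 0]}
  ]
}}

```text
clock: 40.35
position: [0.4652, -0.0242, 0.0124]
ee_rot: [0.866, 0.5, -0.0, 0.0]
ft_force: [0.7, -0.6, 0.3]
grip_width: 0.575
grasp_force: 0.0
```

Call:
{"name": "carry_out", "arguments": {
  "motion": [
    {"xyz": [0, 0, 0], "angular": [0, 0, 0]},
    {"xyz": [0, 0, 0], "angular": [0, 0, 0]},
    {"xyz": [0, 0, 0], "angular": [0, 0, 0]},
    {"xyz": [0, 0, 0], "angular": [0, 0, 0]},
    {"xyz": [0, 0, -0.02], "angular": [0, 0, 0]},
    {"xyz": [0, 0, -0.05], "angular": [0, 0, 0]},
    {"xyz": [0, 0, -0.1], "angular": [0, 0, 0]},
    {"xyz": [0, 0, -0.14], "angular": [0, 0, 0]},
    {"xyz": [0, 0, -0.14], "angular": [0, 0, 0]}
  ],
  "hand": 0.1
}}

```text
clock: 41.25
position: [0.4682, -0.024, 0.1576]
ee_rot: [0.866, 0.5, 0.002, 0.003]
ft_force: [-0.0, -0.6, -1.0]
grip_width: 0.407
grasp_force: 30.1
```

```bash
python3 - <<'E'
from h import *
c=snap('top');g=cv2.cvtColor(c['img'],cv2.COLOR_RGB2GRAY)[285:350,415:480];m=(g>150).astype(np.uint8)
for k in cv2.findContours(m,cv2.RETR_EXTERNAL,cv2.CHAIN_APPROX_SIMPLE)[0]:
    if cv2.contourArea(k)>30: r=cv2.minAreaRect(k);print('white',r,onz(c,r[0][0]+415,r[0][1]+285,.03)[:2])
print(get_obs()['position'],get_obs()['grip_width'],go([.395,-.327,.16],[1,0,0],[0,0,-1]))
E
```

```text
white ((33.0, 41.0), (4.0, 14.0), 90.0) [ 0.34808133 -0.33691973]
[ 0.46685947 -0.02455873  0.15517688] 0.4137788127934966 ([-0.2977, 0.0895, -0.0041], [0.3, 0.12, -30.09])
```

Call:
{"name": "carry_out", "arguments": {
  "motion": [
    {"xyz": [-0.04, 0.013, 0], "angular": [0, 0, -4]},
    {"xyz": [-0.08, 0.026, 0], "angular": [0, 0, -8]},
    {"xyz": [-0.12, 0.039, 0], "angular": [0, 0, -12]},
    {"xyz": [-0.16, 0.052, 0], "angular": [0, 0, -16]},
    {"xyz": [-0.2, 0.065, 0], "angular": [0, 0, -20]},
    {"xyz": [-0.24, 0.078, 0], "angular": [0, 0, -24]},
    {"xyz": [-0.275, 0.09, 0], "angular": [0, 0, -28]},
    {"xyz": [-0.294, 0.0955, 0.02], "angular": [0, 0, -30]},
    {"xyz": [-0.294, 0.0955, 0.05], "angular": [0, 0, -30]},
    {"xyz": [-0.294, 0.0955, 0.07], "angular": [0, 0, -30]},
    {"xyz": [-0.294, 0.0955, 0.07], "angular": [0, 0, -30]},
    {"xyz": [-0.294, 0.0955, 0.07], "angular": [0, 0, -30]}
  ]
}}

```text
clock: 42.5
position: [0.4009, -0.326, 0.083]
ee_rot: [0.707, 0.707, 0.0, -0.0]
ft_force: [-0.1, -0.1, -0.6]
grip_width: 0.413
grasp_force: 30.1
```

```bash
python3 - <<'E'
from h import *
print(get_obs()['position'],get_obs()['grip_width'],go([.402,-.327,.041],[1,0,0],[0,0,-1]))
E
```

```text
[ 0.40092593 -0.32596695  0.08300076] 0.412704336757555 ([-0.001, 0.0011, 0.042], [-0.01, -0.02, 0.0])
```

Call:
{"name": "carry_out", "arguments": {
  "motion": [
    {"xyz": [-0.001, 0.001, 0.015], "angular": [0, 0, 0]},
    {"xyz": [-0.001, 0.001, 0.03], "angular": [0, 0, 0]},
    {"xyz": [-0.001, 0.001, 0.042], "angular": [0, 0, 0]},
    {"xyz": [-0.001, 0.001, 0.042], "angular": [0, 0, 0]},
    {"xyz": [-0.001, 0.001, 0.042], "angular": [0, 0, 0]}
  ]
}}

```text
clock: 43.0
position: [0.402, -0.3273, 0.0411]
ee_rot: [0.707, 0.707, -0.0, 0.0]
ft_force: [-0.0, 1.1, 0.1]
grip_width: 0.408
grasp_force: 30.1
```

Call:
{"name": "carry_out", "arguments": {
  "motion": [
    {"xyz": [0, 0, 0], "angular": [0, 0, 0]},
    {"xyz": [0, 0, 0], "angular": [0, 0, 0]},
    {"xyz": [0, 0, 0], "angular": [0, 0, 0]},
    {"xyz": [0, 0, -0.04], "angular": [0, 0, 0]},
    {"xyz": [0, 0, -0.09], "angular": [0, 0, 0]},
    {"xyz": [0, 0, -0.14], "angular": [0, 0, 0]},
    {"xyz": [-0.05, 0, -0.19], "angular": [0, 0, 0]},
    {"xyz": [-0.1, 0, -0.22], "angular": [0, 0, 0]},
    {"xyz": [-0.15, 0, -0.22], "angular": [0, 0, 0]},
    {"xyz": [-0.2, 0, -0.22], "angular": [0, 0, 0]},
    {"xyz": [-0.2, 0, -0.22], "angular": [0, 0, 0]}
  ],
  "hand": 0.5
}}

```text
clock: 44.1
position: [0.3998, -0.532, 0.2611]
ee_rot: [0.709, 0.705, -0.001, 0.001]
ft_force: [0.3, -0.4, -0.5]
grip_width: 0.501
grasp_force: 0.0
```

```bash
python3 - <<'E'
from h import *
np.set_printoptions(precision=3,suppress=True)
c=snap('top','t11.png');o=get_obs();print(o['position'],o['clock'])
g=cv2.cvtColor(c['img'],cv2.COLOR_RGB2GRAY)
for v in range(286,350,3): print('%3d: '%v+' '.join('%3d'%x for x in g[v,414:482:3]))
print('bucket centre px',proj(c,[.3755,-.327,.02]))
for roi,z in(((391,190,470,275),.044),((270,215,375,320),.043)):
  for a,b in blobs(c,roi,(8,90,110),(28,255,255)): print(roi[0],'wood',a,[onz(c,*q,z)[:2].round(3).tolist() for q in b])
d=cv2.absdiff(c['img'],cv2.imread('pics/t8.png')[:,:,::-1]).max(2)
for k in cv2.findContours((d>25).astype(np.uint8),cv2.RETR_EXTERNAL,cv2.CHAIN_APPROX_SIMPLE)[0]:
    if cv2.contourArea(k)>15: print('changed',cv2.boundingRect(k))
E
```

```text
[ 0.399 -0.534  0.26 ] 44.15
286: 110 111 111 109 109 110 110  67  68  61  66  71  74  92  90  94  92  94  76  76  78  75  75
289: 114 112 112 112 110  69  48  57  94 113 119 122 111 114 101  80  86  88  70  70  74  75  74
292: 112 112 110 101  55  44 101  90 125 127 124 127 125 125 103  79 109  91  94  91  79  91  90
295: 113 109 104  57  61  93  92  96 113  89  96  95  95  96  95  72  81 116  82  91  93  88  84
298: 111 112  62  62  84  73  72  71  69  71  75  69  67  82  92  91  69  83 113  91  89  94  90
301: 110  43  64  93  95  75  96  92  92  88  93  91  82  55  91  96  74  93  83 114  78  90  90
304: 112  51  82  92  93  73  94 134 130 131 133 128 125  70  86  91  91 106  84  90  79  90  90
307:  43  53 100  93  95  72  95 147 151 150 149 149 145  82  90  97 124 107  91  85 116  33  24
310:  59  73  93  94  95  77  96 142 143 142 143 143 134  75 107 129 125 107 101  84  98  90  92
313:  68  75  89  96  95  90  85  98  86  85  92  95  91  93  92  93  91 106 104  79  89  91  93
316:  55  75  94  94  92  72  71  65  62  68  69  71  71  94  95  95  70  81 104  82  79  98  88
319:
[... 1295 characters left out ...]
, [0.667, -0.272], [0.658, -0.331], [0.618, -0.324]]
270 wood 111.5 [[0.546, -0.088], [0.547, -0.105], [0.479, -0.109], [0.478, -0.092]]
270 wood 1368.0 [[0.562, 0.143], [0.559, -0.116], [0.377, -0.113], [0.38, 0.145]]
270 wood 204.5 [[0.643, 0.078], [0.641, -0.112], [0.63, -0.112], [0.632, 0.078]]
changed (289, 470, 17, 10)
changed (334, 463, 9, 11)
changed (355, 461, 23, 19)
changed (342, 459, 6, 10)
changed (302, 458, 11, 11)
changed (318, 457, 21, 20)
changed (605, 440, 25, 40)
changed (358, 371, 56, 34)
changed (438, 363, 10, 7)
changed (491, 299, 5, 10)
changed (433, 295, 35, 37)
changed (303, 267, 45, 36)
changed (418, 252, 9, 5)
changed (418, 212, 52, 50)
changed (399, 129, 241, 351)
```

Both pots show in the pan (rows 304–310 and 322–328), the three blocks are in the crate, and the tray is empty on the mat.

```bash
python3 -c "
from workcell import *
print(hand_in())"
```

```text
the job is handed in; nothing more can be done
None
```

The job is handed in: all three printing blocks are in the square box, both paint pots are in the round pan, the tray is empty on its mat, and the gate is shut. The hand-in call returned no verdict, so this rests on the last camera checks, at about 44 s of the 210 s allowed.

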